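# Prop the guard cover and set the trim knob

## Task

The clear guard cover over the gas controller's trim knob falls shut by itself: lift it with the yellow prop bracket under its orange tab, and gently stand the bracket in the tray on the controller until it has dropped fully home, so that it holds the cover up on its own. Then let go of the bracket and turn the blue knob clockwise until its white pointer stands on the green mark, leaving the cover propped. Do not turn the knob before the cover is propped, do not force the bracket against the controller, and leave the other things on the desk where they stand.

Things in the scene. Friction and masses are not known exactly. Their poses are not given: they have to be found in the camera images.
- console: White gas controller, a box 200 (x) x 250 (y) x 80 mm, fixed to the desk; origin at the centre of its underside, x away from its front, z up. Its flat top (deck) is at z = 80. The cover lies over the deck; the knob is under its right half (y = -65), the prop's lane and tray under its left half (y = +65).
- hinge (a point): Point on the cover's hinge axis (the console's y) above the middle of the lane: (45, 65, 125) mm in the console's frame, axes as the console's. The cover is a clear panel 5 mm thick, mid-plane through this axis, reaching 145 mm to the front over the console's whole width; 180 g; it falls shut by itself from any angle.
- cover (a joint): Opening angle of the cover, rad: 0 = shut and level, grows as its front edge swings up, end stop at 1.5. Resting on the seated bracket it stands at about 1.15 to 1.45.
- lane (a point): Nominal centre of the tray's pocket, on its floor (the deck): (-27, 65, 80) mm in the console's frame, axes as the console's. The tray is clamped up to 9 mm nearer or farther along x than this point says, to be found by feel or sight; across (y) it is true.
- prop_grip (a point): Centre of the grip of the loose yellow bracket (about 200 g), axes as the bracket's: x from grip to post, z up. Grip: black block 26 x 26 mm, 9 to 61 mm above the bracket's underside; this point is 42 mm above it. The foot, 110 x 30 x 10 mm, runs from 15 mm behind this point to 95 mm ahead. In the tray the post is on the hinge side.
- knob_grip (a point): Point on the knob's vertical axis at the height to grip: (-60, -65, 109) mm in the console's frame, axes as the console's. The knob is a blue bar 44 mm long, 13 mm wide, 86 to 118 mm above the desk, on a black disc of radius 25 mm; a white line on top marks its pointer end, towards the console's front.
- knob (a joint): Turn of the knob, rad, clockwise seen from above, 0 to 1.7; stays where it is left; friction about 0.12 N m. The bar lies (0.65 - value) rad anticlockwise from the console's x axis. The middle of the green mark is at 1.2.
- dishes: Stack of three round dishes, 88 mm across, 45 mm high; origin at the centre of its underside. Bystander.
- bottle: Amber bottle, 70 mm across, 150 mm high; origin at the centre of its underside. Bystander.
- tipbox: Blue box with clear lid, 85 x 120 x 70 mm; origin at the centre of its underside. Bystander.
- rack: White rack with capped tubes, 70 x 160 x 102 mm; origin at the centre of its underside. Bystander.
- beaker: Glass beaker, 70 mm across, 90 mm high; origin at the centre of its underside. Bystander.
- marker: Red marker pen lying down, 125 x 15 x 13 mm; origin at its underside. Bystander.
- tab (a point): Point on the middle of the cover's orange tab, 165 mm from the hinge axis, half-way through its 5 mm; turns with the cover. The tab is 60 mm wide (y) and ends 190 mm from the axis: shut, it overhangs the console's front by 45 mm, its underside 122 mm above the desk. About 1 N lifts it.
- stop (a point): Nominal point at the foot of the tray's far stop, 56.5 mm beyond the pocket's centre (shifted with the tray by up to 9 mm, as above). The tray is a dark steel frame round a pocket 113 (x) x 35 (y) mm whose floor is the deck; its side and near walls rise 8 mm, its far wall is this stop, 30 mm high.
- crown (a point): Axis of the round rubber crown (radius 7 mm, 26 mm long in y) on top of the bracket's post, 85 mm ahead of the grip point and 103 mm above the underside (top at 110 mm); the post below it is 14 mm thick. The cover's underside rests on the crown.
Not all that is in view belongs to the job. Of the things that look like the part that bears prop_grip, take the one that is farthest from the robot's base at the start.

How it is judged:
By the outcome, as a careful person would: the job done as asked, in the order asked, and still so for the second after the job is handed in, with the robot touching nothing.
It also fails if it takes over 72 s, if anything falls off the work surface, if the arm or the gripper's body presses on something with over 40 N, if the wrist force passes 120 N, or if a joint passes its speed limit or range.

## Robot

A 6-joint arm with a two-finger parallel gripper is mounted at the origin on the work surface. World frame = base frame: x ahead of the robot, y to its left, z up, the work surface at z = 0. Lengths are in m, angles in rad, forces in N, time in s.
With the tool pointing down it reaches from about 0.4 to 0.825 m from the base axis. Payload 7 kg.
Tool frame: the origin (TCP) lies midway between the tips of the shut fingers; the grasp point (between the pads) lies 19 mm behind it (r.pinch_z is the distance from the TCP to the grasp point, in m); x points along the fingers, y is the direction in which the jaws open and shut, and the axes are right-handed (so a half turn about x gives the same grasp; the last joint's range is limited). The gripper opens to 85 mm and grips with 20 to 120 N. Pads are 22 mm wide; open, the fingers measure 114 mm over their backs; the gripper's body (76 mm by 85 mm) begins 54 mm behind the grasp point. The pads swing forward as they close: fully open they stand 13 mm farther back than shut.
Start: joints at [1.577, 0.359, 0.012, 0, -1.224, -0.288], TCP at [0.188, 0.648, 0.209] pointing down, gripper open.
Joint ranges: [-3.07, 3.07], [-1.43, 2.12], [-1.02, 1.25], [-3.03, 1.67], [-3.05, -0], [-3.03, 3.03]. Speed limits (rad/s): [2.39, 2.39, 3.01, 3.14, 3.14, 3.14].

## Interface

Orientations are given as a 3x3 rotation matrix whose columns are the frame's x, y, z axes.
In Python, from plant import r, optics, ticket, spotter gives the robot as it stands.
- The arm moves only by the shell command python3 -m inch 'ROWS' [FORCE]. ROWS is a JSON object of lists of equal length, an entry for each row: "dr": the turn, a rotation vector about the tool's x, y, z as a fraction of full scale, a list of three; "translation": the shift along the tool's x, y, z as a fraction of full scale, a list of three; "gripper": the opening, from 0 (shut) to 1 (fully open). A call has 1 to 12 rows; each row shifts and turns the pose as measured when the row begins, along the tool's axes as they then stand; what a row does not reach is not made up. Full scale, the value 1, is 1 m for a shift and pi/2 rad for a turn. A row lasts 1/10 s, in which the tool goes at most 50 mm and 8.59 degrees, less where a joint would pass 70% of its speed; a pose out of reach is approached as far as the arm can. A call with a number of a shift or a turn outside -1 to 1 is refused whole. A call with a gripper value outside its range is refused whole. The fingers move at their own pace and stop on an object; FORCE is the grip in N (left out, the last holds). Time passes only in rows, so rows that do not move let the fingers close. It gives the time, the measured TCP pose, the force and the opening at its end, in the units of the state.
- r.state(): the state, without advancing time (a new reading comes with each control period).
- optics.read_camera(name): name is "scene" or "top" or "wrist"; returns the picture (420x560x3 uint8, red, green, blue); there is no depth.
- optics.calibration(name): a dict with "fx", "fy", "cx", "cy" (pixels), "world_to_cam" (4x4, takes a point from world to camera coordinates); the wrist camera has in their place "hand_eye" (4x4, takes a point from camera to tool coordinates, whose origin is the TCP and whose axes are the tool frame's). Camera axes: x right, y up, looking along -z (the intrinsics and any distortion apply to the point x, -y, -z); pixel columns grow to the right and rows downward; lengths in m; the calibration is good to about 2 mm. A picture is of the moment at which its call begins: read the wrist's pose just before it. calibration takes no time and is no camera call.
- ticket.finish_job(): hands the job in, once; it reports no verdict.
Trained networks look in the newest picture that a camera, given by its name, has taken for a name from the list of things; names that differ only in an ending like _2 or _b are one class to them, and where a whole thing is asked for, a point or a joint stands for the part that bears it (a point fixed in the world has none). Each returns a list of dicts, best first, with "p" (0 to 1); they miss things now and then, are a little off and sometimes report something else, mostly with a low value. They report only what shows in the picture. A call takes as long as a camera call. They do not tell look-alikes from the thing itself.
- spotter.masks_of(target, camera): "pixels" (420x560 bool, what is visible of it) and "xy" ([column, row] in pixels, amid what is visible of it).
- spotter.spot_point(target, camera): "xy" ([column, row] in pixels: a listed point, or the origin of a listed thing).
The state is a dict: "time": time; "joint_pos": joint angles; "qd": joint speeds; "tau": joint torques, N m; "ee_pos": TCP position; "ee_rot": TCP orientation; "force": force on the tool from outside, world axes, zero at the start; "ft_torque": the same for the moment, N m; "width": finger opening in m.
Only numpy, scipy, OpenCV 4.12 (cv2) and the standard library are available. Lean on these libraries where they do the work, as an engineer would, in place of code of your own. Each camera call takes 0.05 s, during which the arm holds its last target.

## Working session

There is one attempt and no reset: what is moved stays moved. The work goes in short steps, Python scripts to look and compute and a shell command to move; the robot and the scene stay as the last step left them, time stands still between calls to the robot, and variables do not carry over. Pictures are saved under pics/ and viewed, and the job is handed in when it is done.

```bash
ls; mkdir -p pics
cat > h.py <<'E'
import numpy as np, cv2
from plant import r, optics, ticket, spotter
def snap(n,f):
    im=optics.read_camera(n); cv2.imwrite('pics/'+f,cv2.cvtColor(im,cv2.COLOR_RGB2BGR)); return im
E
python3 - <<'E'
from h import *
print(r.state())
for c in ['scene','top','wrist']:
    snap(c,c+'0.png'); print(c,optics.calibration(c))
E
```

```text
pics
{'time': 0.0, 'joint_pos': array([ 1.57708943e+00,  3.59372429e-01,  1.10364106e-02, -3.51190609e-04,
       -1.22411368e+00, -2.88103306e-01]), 'qd': array([-0.0011374 , -0.00075904,  0.00128975,  0.00070695,  0.00053404,
        0.00118028]), 'tau': array([ 1.91979743e-04, -5.83318877e+01,  2.93414086e+01,  6.93625331e+00,
       -5.98941246e-03,  1.26420176e-05]), 'ee_pos': array([0.18759618, 0.64784872, 0.20836312]), 'ee_rot': array([[-3.19885352e-04, -2.78209511e-01, -9.60520362e-01],
       [-1.65539723e-03, -9.60518948e-01,  2.78209653e-01],
       [-9.99998579e-01,  1.67903794e-03, -1.53291314e-04]]), 'force': array([ 0.52069948,  0.24931854, -0.75019384]), 'ft_torque': array([0.01083037, 0.02217549, 0.00723747]), 'width': 0.08522990708477043}
scene {'fx': 516.5081116343061, 'fy': 516.5081116343061, 'cx': 278.42516233482587, 'cy': 210.7914867723012, 'world_to_cam': array([[-0.49977492,  0.86611997,  0.00782513,  0.22770027],
       [-0.72122377, -0.42113478,  0.54998342,  0.36360826],
       [ 0.47964706,  0.26922424,  0.83513891, -1.67679044],
       [ 0.        ,  0.  
[... 170 characters left out ...]
.02117345, -0.99975379,  0.00663671,  0.06212226],
       [ 0.99755131, -0.0206833 ,  0.06681006, -0.51109319],
       [-0.06665634,  0.00803506,  0.99774364, -1.27082602],
       [ 0.        ,  0.        ,  0.        ,  1.        ]])}
wrist {'fx': 309.71945623542564, 'fy': 309.71945623542564, 'cx': 277.38630715056934, 'cy': 209.76009606382118, 'hand_eye': array([[-1.72969131e-05,  2.68345847e-01, -9.63322639e-01,
        -1.64349839e-01],
       [ 9.99999887e-01, -4.52083448e-04, -1.43889099e-04,
        -1.34124377e-03],
       [-4.74114262e-04, -9.63322533e-01, -2.68345809e-01,
        -6.79832436e-02],
       [ 0.00000000e+00,  0.00000000e+00,  0.00000000e+00,
         1.00000000e+00]])}
```

View pics/scene0.png

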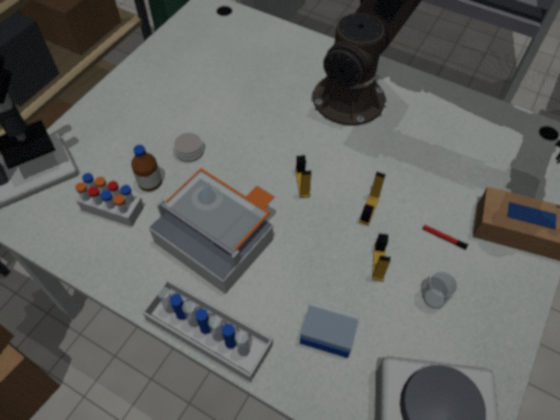

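View pics/top0.png

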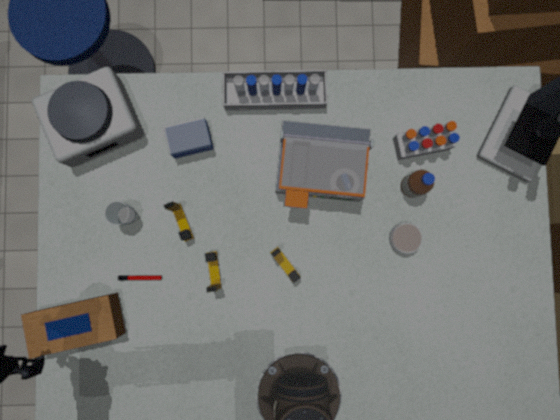

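View pics/wrist0.png

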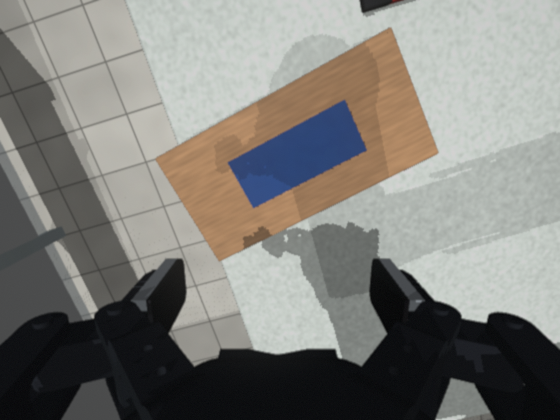

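```bash
cat >> h.py <<'E'
def proj(n,P):
    c=optics.calibration(n); P=np.atleast_2d(P)
    if n=='wrist':
        s=r.state(); T=np.eye(4);T[:3,:3]=s['ee_rot'];T[:3,3]=s['ee_pos']
        W=np.linalg.inv(T@c['hand_eye'])
    else: W=c['world_to_cam']
    q=(W[:3,:3]@P.T).T+W[:3,3]
    return np.c_[c['cx']+c['fx']*q[:,0]/-q[:,2], c['cy']+c['fy']*(-q[:,1])/-q[:,2]]
def ray(n,uv,z,T=None):
    c=optics.calibration(n)
    if n=='wrist':
        if T is None:
            s=r.state(); T=np.eye(4);T[:3,:3]=s['ee_rot'];T[:3,3]=s['ee_pos']
        C=T@c['hand_eye']
    else: C=np.linalg.inv(c['world_to_cam'])
    d=C[:3,:3]@np.array([(uv[0]-c['cx'])/c['fx'],-(uv[1]-c['cy'])/c['fy'],-1]); o=C[:3,3]
    return o+d*(z-o[2])/d[2]
def crop(n,f,x0,y0,x1,y1,k=4):
    im=cv2.imread('pics/'+n)[y0:y1,x0:x1]; cv2.imwrite('pics/'+f,cv2.resize(im,None,fx=k,fy=k,interpolation=cv2.INTER_CUBIC))
E
python3 - <<'E'
from h import *
H={'prop_grip':.042,'crown':.103,'console':0,'tab':.1245,'knob_grip':.109,'lane':.08,'hinge':.125,'stop':.08}
for c in ['top','scene']:
    for t,z in H.items():
        for d in spotter.spot_point(t,c)[:5]:
            print(c,t,round(d['p'],2),np.round(d['xy'],1),np.round(ray(c,d['xy'],z),4))
crop('top0.png','ct.png',150,110,380,310,3)
crop('scene0.png','cs.png',140,150,400,290,3)
print(r.state()['time'])
E
```

```text
top prop_grip 0.97 [296.3 276.5] [3.376e-01 1.000e-04 4.200e-02]
top prop_grip 0.91 [208.8 255.7] [0.401  0.2448 0.042 ]
top prop_grip 0.7 [185.  234.3] [0.4626 0.3112 0.042 ]
top crown 0.94 [274.8 255.5] [0.399  0.0593 0.103 ]
top crown 0.79 [209.3 291.4] [0.3075 0.2356 0.103 ]
top crown 0.76 [169.4 202.5] [0.5474 0.3404 0.103 ]
top console 0.62 [319.8 164.6] [ 0.661  -0.0793  0.    ]
top tab 0.84 [294.4 198.8] [0.5483 0.0042 0.1245]
top knob_grip 0.84 [347.4 182.2] [ 0.592  -0.1406  0.109 ]
top lane 0.18 [142.3 275.4] [0.3523 0.4203 0.08  ]
top hinge 0.84 [304.8 141.9] [ 0.7006 -0.0273  0.125 ]
top hinge 0.67 [408.6 188.6] [ 0.5693 -0.3004  0.125 ]
top stop 0.96 [299.7 146.8] [ 0.6976 -0.0161  0.08  ]
scene prop_grip 0.82 [383.6 240.1] [0.4574 0.3151 0.042 ]
scene prop_grip 0.69 [363.6 212.9] [0.4069 0.2349 0.042 ]
scene crown 0.69 [307.1 173.9] [0.4105 0.0613 0.103 ]
scene crown 0.59 [378.3 173.3] [0.3126 0.2247 0.103 ]
scene console 0.69 [215.4 239.1] [ 0.6557 -0.0795  0.    ]
scene tab 0.79 [260.6 200.5] [0.5592 0.0067 0.1245]
scene knob_grip 0.87 [209.1 194.3] [ 0.6005 -0.1236  0.109 ]
scene knob_grip 0.42 [222.7 248.1] [ 0.7154 -0.0061  0.109 ]
scene lane 0.78 [239.4 232.3] [ 0.6438 -0.0058  0.08  ]
scene hinge 0.92 [214.6 241.2] [ 0.7162 -0.0271  0.125 ]
scene stop 0.83 [221.4 247.5] [ 0.7032 -0.0208  0.08  ]
0.95
```

View pics/ct.png

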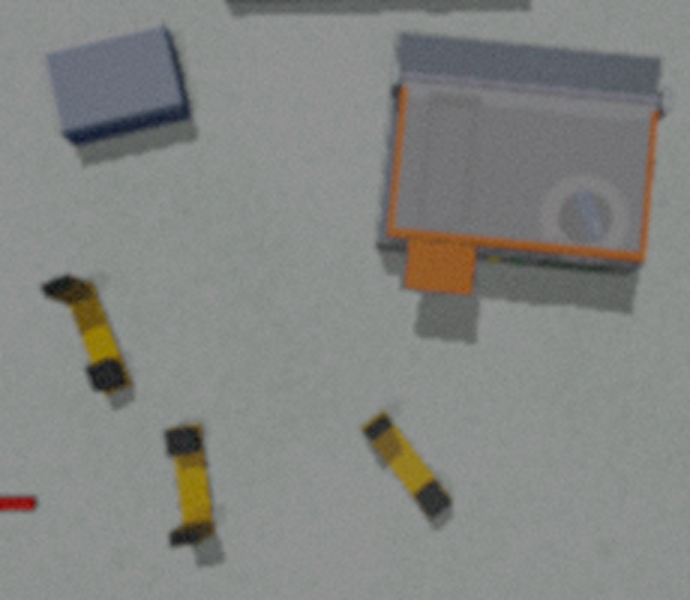

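View pics/cs.png

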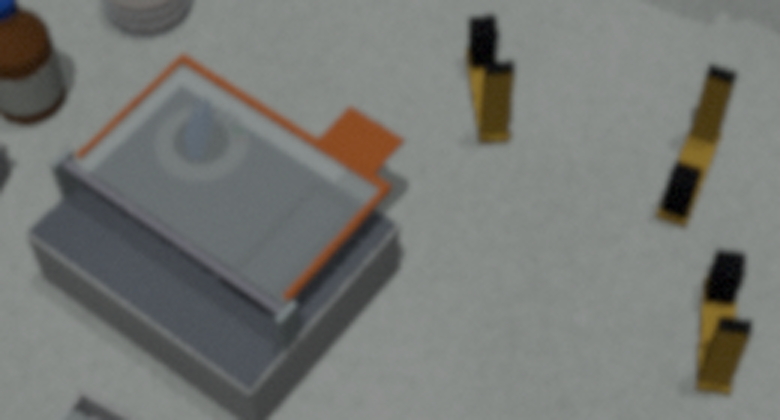

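```bash
cat > fit.py <<'E'
from h import *
from scipy.optimize import least_squares
zc=.1275
M=np.array([[-145,95,0],[-145,35,0],[-100,125,0],[-100,-125,0],[45,-125,0],[45,125,0]])/1e3; M[:,2]=zc
top=np.array([[405,290],[473,293],[388,236],[642,260],[657,110],[401,83]])/3+[150,110]
sc=np.array([[402,143],[352,108],[388,187],[183,57],[78,157],[288,297]])/3+[140,150]
def P(p,M=M):
    c,s=np.cos(p[2]),np.sin(p[2]); return np.c_[p[0]+c*M[:,0]-s*M[:,1],p[1]+s*M[:,0]+c*M[:,1],M[:,2]]
def f(p):
    return np.r_[(proj('top',P(p))-top)[:4].ravel(),(proj('scene',P(p))-sc)[:4].ravel()]
if __name__=='__main__':
    q=least_squares(f,[.66,-.08,-.12],loss='soft_l1'); print(q.x,np.degrees(q.x[2]));print(np.round(proj('top',P(q.x))-top,1),np.round(proj('scene',P(q.x))-sc,1))
    for n,v in dict(tab=[-.12,.065,.1245],hinge=[.045,.065,.125],lane=[-.027,.065,.08],knob=[-.06,-.065,.109]).items(): print(n,P(q.x,np.array([v])))
E
python3 fit.py
```

```text
[ 0.66331858 -0.08010134 -0.11504593] -6.591646394304839
[[-0.5 -1. ]
 [-0.6  0.2]
 [-4.5 -0.9]
 [ 4.7 -0. ]
 [ 4.  -3.7]
 [-3.7 -3.5]] [[ 0.7 -2. ]
 [-1.4 -1.8]
 [ 4.2  1.2]
 [-3.5 -3.3]
 [-7.1 -0.2]
 [ 0.4  5.9]]
tab [[ 0.55157334 -0.00175594  0.1245    ]]
hinge [[ 0.71548261 -0.02069667  0.125     ]]
lane [[ 0.64395856 -0.01243163  0.08      ]]
knob [[ 0.59625371 -0.13778412  0.109     ]]
```

```bash
python3 -m inch '{"dr":[[0.09,0,0],[0.09,0,0],[0.09,0,0],[0.09,0,0],[0.09,0,0],[0.09,0,0],[0.09,0,0],[0.09,0,0],[0.09,0,0],[0.09,0,0]],"translation":[[0,0.01,-0.03],[0,0.01,-0.03],[0,0,0],[0,0,0],[0,0,0],[0,0,0],[0,0,0],[0,0,0],[0,0,0],[0,0,0]],"gripper":[1,1,1,1,1,1,1,1,1,1]}'
```

```text
time: 1.95
ee_pos: [0.239, 0.6073, 0.2095]
ee_rot: [[0.0, -0.984, 0.179], [0.001, 0.179, 0.984], [-1.0, -0.0, 0.001]]
force: [-0.3, 0.0, -0.3]
width: 0.0852
```

```bash
python3 -m inch '{"dr":[[0.095,0,0],[0.095,0,0],[0.095,0,0],[0.095,0,0],[0.095,0,0],[0.095,0,0],[0.095,0,0]],"translation":[[0,0,0],[0,0,0],[0,0,0],[0,0,0],[0,0,0],[0,0,0],[0,0,0]],"gripper":[1,1,1,1,1,1,1]}'
python3 -m inch '{"dr":[[0,0,0],[0,0,0],[0,0,0],[0,0,0],[0,0,0],[0,0,0],[0,0,0],[0,0,0],[0,0,0]],"translation":[[0,-0.045,0.012],[0,-0.045,0.012],[0,-0.045,0.012],[0,-0.045,0.012],[0,-0.045,0.012],[0,-0.045,0.012],[0,-0.045,0.012],[0,-0.02,0.012],[0,0,0]],"gripper":[1,1,1,1,1,1,1,1,1]}'
python3 - <<'E'
from h import *
s=r.state(); print(s['ee_pos'],s['joint_pos'])
snap('wrist','w1.png')
for t in ['prop_grip','crown']:
    for d in spotter.spot_point(t,'wrist')[:3]: print(t,d['p'],d['xy'],ray('wrist',d['xy'],.042 if t=='prop_grip' else .103))
E
```

```text
time: 2.65
ee_pos: [0.2391, 0.6073, 0.2098]
ee_rot: [[0.0, -0.335, 0.942], [0.001, 0.942, 0.335], [-1.0, 0.001, 0.0]]
force: [-0.1, 0.4, 1.0]
width: 0.0856
time: 3.55
ee_pos: [0.4457, 0.3132, 0.2098]
ee_rot: [[0.002, -0.332, 0.943], [0.003, 0.943, 0.332], [-1.0, 0.002, 0.003]]
force: [-0.9, 0.7, 0.8]
width: 0.0855
[0.44573051 0.31321022 0.20984514] [ 9.72752636e-01  1.42090438e-01 -2.78536128e-01  6.19550734e-04
 -1.14669155e+00 -2.20584848e+00]
prop_grip 0.84 [225.1, 124.9] [0.40057326 0.24339473 0.042     ]
prop_grip 0.61 [272.4, 201.8] [0.4617364  0.31645952 0.042     ]
crown 0.92 [273.4, 298.2] [0.53880416 0.34619478 0.103     ]
crown 0.77 [233.4, 13.2] [0.31484912 0.23500782 0.103     ]
```

View pics/w1.png

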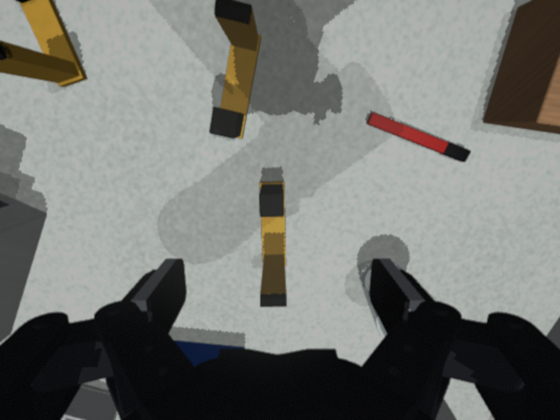

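Run:
```python
from h import *
crop('w1.png','c1.png',230,150,320,320,3)
a=ray('wrist',[271.5,200],.061); b=ray('wrist',[273,300],.110); print(a,b,np.linalg.norm((b-a)[:2]),np.degrees(np.arctan2(*(b-a)[[1,0]])))
for m in spotter.masks_of('prop_grip','wrist'): print(m['p'],m['xy'],m['pixels'].sum())
```

```text
[0.45512148 0.31427346 0.061     ] [0.53667568 0.34511967 0.11      ] 0.0871927501556498 20.71809728687951
0.98 [47.2, 53.2] 4295
0.93 [235.7, 66.4] 4491
0.68 [272.1, 244.4] 3101
```

View pics/c1.png

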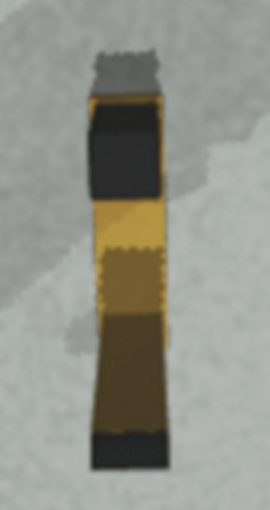

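```bash
python3 -m inch '{"dr":[[-0.012,0,0],[0,0,0],[0,0,0],[0,0,0],[0,0,0],[0,0,0],[0,0,0]],"translation":[[0.02,-0.002,0.0128],[0.04,0,0],[0.04,0,0],[0.04,0,0],[0.03,0,0],[0.015,0,0],[0,0,0]],"gripper":[1,1,1,1,1,1,1]}' 60
python3 - <<'E'
from h import *
snap('wrist','w2.png')
E
```

```text
time: 4.45
ee_pos: [0.4544, 0.3286, 0.0204]
ee_rot: [[0.006, -0.365, 0.931], [0.008, 0.931, 0.365], [-1.0, 0.005, 0.008]]
force: [-0.6, -0.6, 0.0]
width: 0.0856
```

View pics/w2.png

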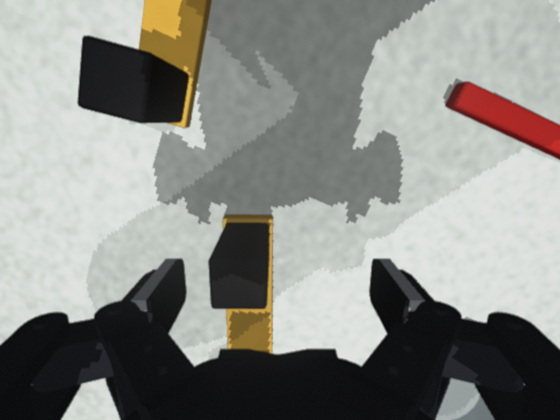

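```bash
python3 -m inch '{"dr":[[0.002,0.005,0],[0,0,0],[0,0,0]],"translation":[[0,-0.0137,0],[0,0,0],[0,0,0]],"gripper":[1,1,1]}' 60
python3 - <<'E'
from h import *
snap('wrist','w3.png')
E
```

```text
time: 4.8
ee_pos: [0.4609, 0.3184, 0.0245]
ee_rot: [[0.002, -0.365, 0.931], [0.009, 0.931, 0.365], [-1.0, 0.007, 0.005]]
force: [-0.6, -0.6, 1.1]
width: 0.0853
```

View pics/w3.png

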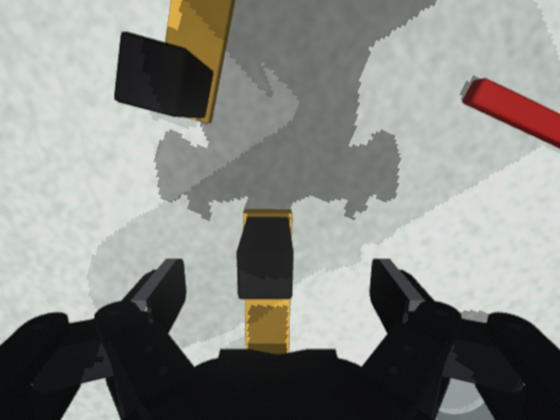

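```bash
python3 -m inch '{"dr":[[0,0.002,-0.004],[0,0,0],[0,0,0],[0,0,0],[0,0,0],[0,0,0],[0,0,0],[0,0,0]],"translation":[[0,-0.005,0],[0,0,0],[0,0,0],[0,0,0],[0,0,0],[0,0,0],[0,0,0],[0,0,0]],"gripper":[1,1,0,0,0,0,0,0]}' 60
python3 - <<'E'
from h import *
snap('wrist','w4.png'); s=r.state(); print(s['force'],s['ft_torque'])
E
```

```text
time: 5.65
ee_pos: [0.4636, 0.3138, 0.0266]
ee_rot: [[0.004, -0.365, 0.931], [0.003, 0.931, 0.365], [-1.0, 0.002, 0.005]]
force: [-0.2, 0.4, 0.6]
width: 0.0247
[-0.03171914 -0.13945725  2.60023627] [-0.32033459  0.01755793 -0.08118484]
```

View pics/w4.png

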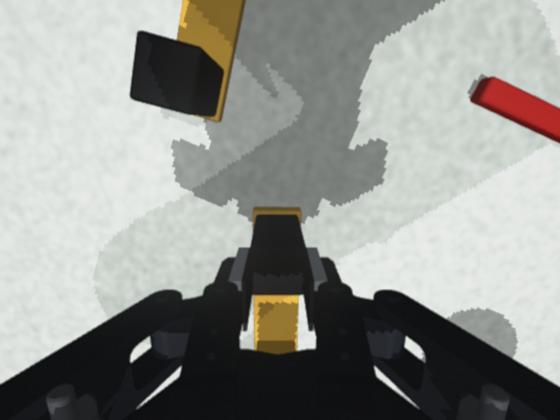

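```bash
python3 -m inch '{"dr":[[0,0,0],[0,0,0],[0,0,0],[0,0,0],[0,0,0],[0,0,0],[0,0,0]],"translation":[[-0.02,0,0],[-0.03,0,0],[-0.03,0,0],[-0.03,0,0],[-0.03,0,0],[-0.015,0,0],[0,0,0]],"gripper":[0,0,0,0,0,0,0]}' 60
python3 - <<'E'
from h import *
snap('wrist','w5.png');snap('top','t5.png');snap('scene','s5.png'); s=r.state(); print(s['force'],s['ft_torque'],s['ee_pos'])
for c in ['scene','top']:
  for t,z in [('prop_grip',s['ee_pos'][2]+.019),('crown',s['ee_pos'][2]+.080)]:
    for d in spotter.spot_point(t,c)[:3]: print(c,t,d['p'],d['xy'],ray(c,d['xy'],z))
crop('t5.png','t5c.png',110,150,260,290,4);crop('s5.png','s5c.png',300,180,460,300,4)
E
```

```text
time: 6.4
ee_pos: [0.4596, 0.311, 0.1818]
ee_rot: [[-0.006, -0.363, 0.932], [-0.004, 0.932, 0.363], [-1.0, -0.001, -0.007]]
force: [0.4, -0.5, -2.3]
width: 0.0248
[ 0.12157533  0.0871034  -2.82338403] [ 0.00832783  0.04765581 -0.01753671] [0.45840397 0.30968458 0.17872293]
scene prop_grip 0.75 [303.7, 163.3] [0.4522764  0.06840188 0.19772293]
scene prop_grip 0.7 [327.4, 336.3] [0.8165971  0.31970405 0.19772293]
scene prop_grip 0.67 [363.5, 215.7] [0.51815948 0.26115006 0.19772293]
scene crown 0.83 [394.7, 224.5] [0.54519854 0.33744166 0.25872293]
scene crown 0.76 [305.3, 173.6] [0.52122744 0.10653821 0.25872293]
scene crown 0.67 [379.4, 174.9] [0.43886604 0.25471662 0.25872293]
top prop_grip 0.74 [292.5, 277.8] [0.34561594 0.01711247 0.19772293]
top prop_grip 0.73 [209.6, 255.9] [0.40362582 0.22019115 0.19772293]
top prop_grip 0.7 [171.4, 235.2] [0.45659303 0.31390599 0.19772293]
top crown 0.62 [275.2, 256.0] [0.40139615 0.0587158  0.25872293]
top crown 0.55 [208.8, 288.9] [0.32875084 0.21413624 0.25872293]
```

View pics/w5.png

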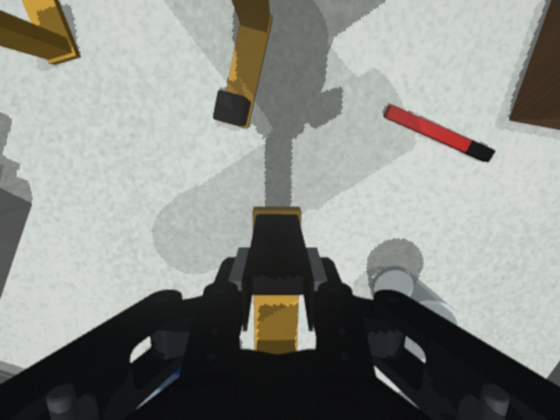

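View pics/s5c.png

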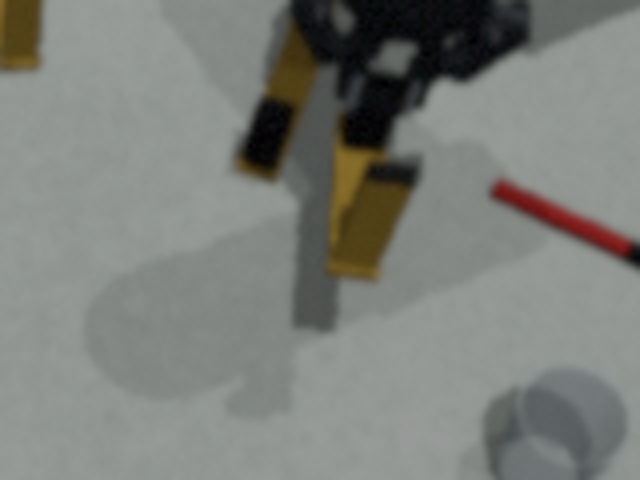

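View pics/t5c.png

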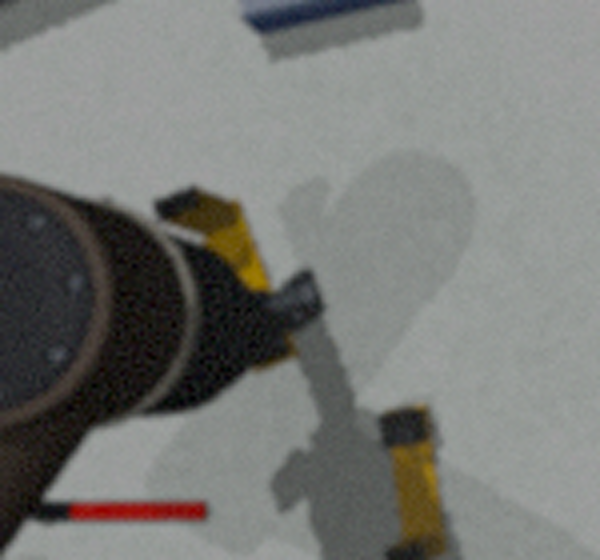

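```bash
cat >> h.py <<'E'
def tri(obs):
    from scipy.optimize import least_squares
    f=lambda X: np.concatenate([proj(n,X)[0]-uv for n,uv in obs])
    q=least_squares(f,[.55,.2,.2]); return q.x,q.fun
E
python3 - <<'E'
from h import *
s=r.state();R=s['ee_rot'];p=s['ee_pos']
X,e=tri([('top',[155,201]),('scene',[398,223])]); print(X,e,R.T@(X-p))
print(proj('top',p+R@[-.087,0,.085]),proj('scene',p+R@[-.087,0,.085]),p)
E
```

```text
[0.53575985 0.34060621 0.25428205] [-0.63130594  0.2763155  -0.63306812  0.0055588 ] [-0.07642365  0.00046231  0.08217651]
[[152.86663587 199.60212964]] [[398.12060363 221.51884302]] [0.45867266 0.30973818 0.17879365]
```

```bash
cat > go.py <<'E'
from h import *
import sys
C0=np.array([.6633,-.0801]);YAW=-.1150;ZB=.083;UB=.0266
try:
    import json; d=json.load(open('cal.json')); C0=np.array(d['C0']);YAW=d['YAW'];ZB=d.get('ZB',ZB);UB=d.get('UB',UB)
except FileNotFoundError: pass
def c2w(x,y):
    c,s=np.cos(YAW),np.sin(YAW); return C0+np.array([c*x-s*y,s*x+c*y])
def where():
    s=r.state();p=s['ee_pos'];R=s['ee_rot']
    yaw=np.arctan2(R[1,2],R[0,2]); cr=p+R@[-.0764-0,0,ZB]; d=cr[:2]-C0; c,sn=np.cos(YAW),np.sin(YAW)
    return np.array([c*d[0]+sn*d[1],-sn*d[0]+c*d[1],p[2]-UB])*1e3,np.degrees(yaw-YAW)
if __name__=='__main__':
    x,y,u,ph=map(float,sys.argv[1:5])
    s=r.state();p=s['ee_pos'];R=s['ee_rot']
    ya=YAW+np.radians(ph)
    t=c2w(x/1e3,y/1e3)-ZB*np.array([np.cos(ya),np.sin(ya)])
    T=np.array([t[0],t[1],u/1e3+UB])
    Rt=np.array([[0,0,-1.],[-np.sin(ya),np.cos(ya),0],[np.cos(ya),np.sin(ya),0]]).T
    rv=cv2.Rodrigues(R.T@Rt)[0].ravel()/(np.pi/2)
    w=where(); print('now crown xy, underside',np.round(w[0],1),'phi',round(w[1],2),'force',np.round(s['force'],1),'t',round(s['time'],2))
    print('target TCP',np.round(T,4),'shift now-axes',np.round(R.T@(T-p),4),'shift target-axes',np.round(Rt.T@(T-p),4),'dr',np.round(rv,4))
E
python3 go.py -126 -5 130 20
```

```text
now crown xy, underside [-174.   403.3  152.2] phi 27.88 force [ 0.9  0.3 -2.7] t 6.75
target TCP [ 0.4568 -0.0899  0.1566] shift now-axes [ 0.0254 -0.3716 -0.1465] shift target-axes [ 0.0222 -0.3883 -0.0945] dr [ 0.0875 -0.007   0.0031]
```

```bash
python3 -m inch '{"dr":[[0.04,-0.007,0.003],[0.04,0,0],[0.008,0,0],[0,0,0],[0,0,0],[0,0,0],[0,0,0],[0,0,0],[0,0,0],[0,0,0],[0,0,0],[0,0,0]],"translation":[[0,-0.02,-0.008],[0,-0.035,-0.009],[0,-0.04,-0.009],[0,-0.04,-0.009],[0,-0.04,-0.009],[0,-0.04,-0.009],[0,-0.04,-0.009],[0,-0.04,-0.009],[0,-0.04,-0.009],[0,-0.03,-0.009],[0,-0.015,-0.004],[0,0,0]],"gripper":[0,0,0,0,0,0,0,0,0,0,0,0]}'; python3 go.py -126 -5 130 20
```

```text
time: 7.95
ee_pos: [0.4574, -0.0963, 0.1726]
ee_rot: [[-0.009, -0.229, 0.973], [-0.006, 0.973, 0.229], [-1.0, -0.004, -0.01]]
force: [0.1, 0.6, -2.7]
width: 0.0241
now crown xy, underside [-124.   -11.1  146. ] phi 19.82 force [ 0.1  0.6 -2.7] t 7.95
target TCP [ 0.4568 -0.0899  0.1566] shift now-axes [0.016  0.0065 0.0011] shift target-axes [0.016  0.0064 0.001 ] dr [-0.002  -0.0065  0.0024]
```

Run:
```python
from h import *
snap('wrist','w6.png');snap('top','t6.png');snap('scene','s6.png')
crop('t6.png','t6c.png',230,100,400,260,4);crop('s6.png','s6c.png',140,100,330,260,4)
```

```text
(no output)
```

View pics/w6.png

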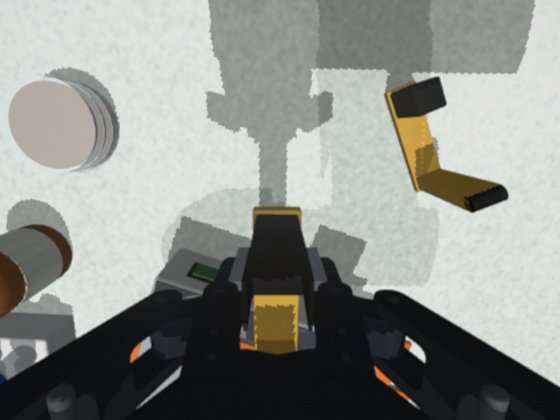

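View pics/s6c.png

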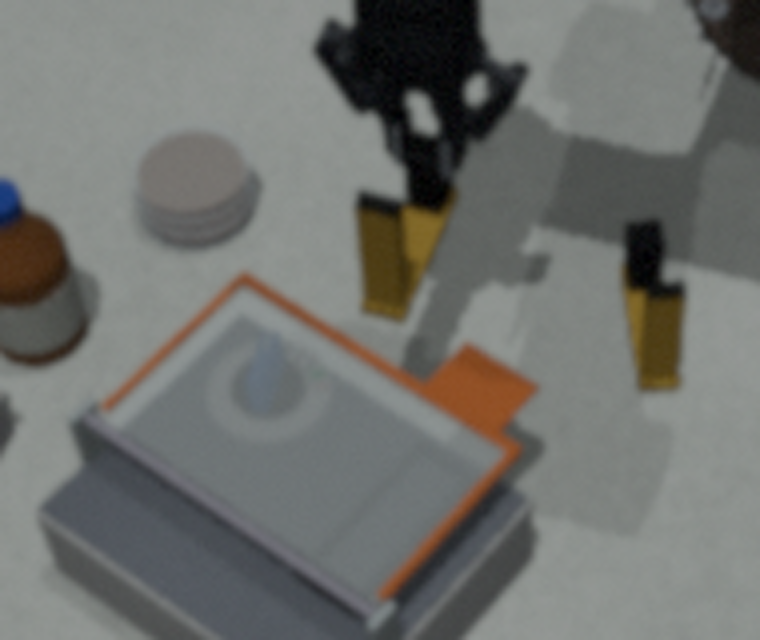

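View pics/t6c.png

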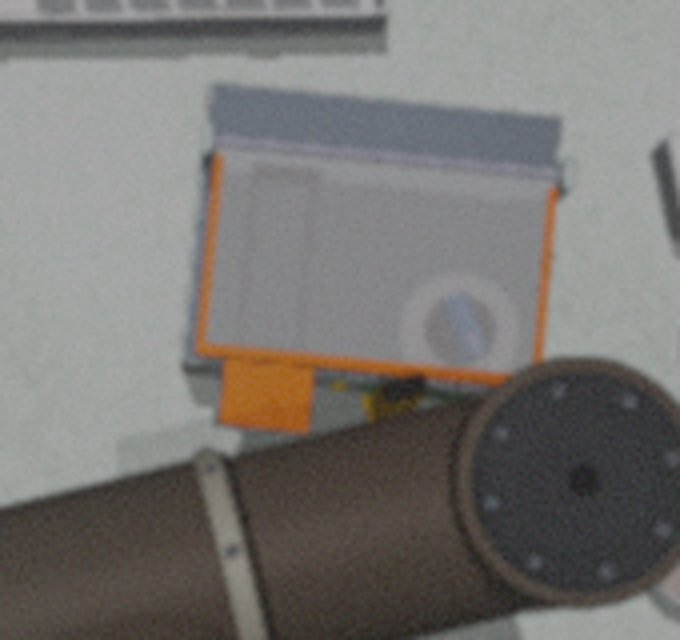

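Run:
```python
from h import *
from scipy.optimize import least_squares
z=.1275
def pts(w): return np.array([[-.145,.095,z],[-.145,.035,z],[-.1,w,z],[-.1,-w,z],[.1,.125,.08],[.1,-.125,.08],[-.1,.125,.08]])
obs=[('top',0,217,427),('top',1,311,433),('top',2,196,356),('top',3,541,386),('top',4,212,88),('top',5,562,118),
('scene',1,467,345),('scene',0,538,388),('scene',3,245,274),('scene',2,521,452),('scene',5,42,514),('scene',6,531,506)]
off={'top':(230,100),'scene':(140,100)}
def W(p):
    M=pts(p[3]);c,s=np.cos(p[2]),np.sin(p[2]); return np.c_[p[0]+c*M[:,0]-s*M[:,1],p[1]+s*M[:,0]+c*M[:,1],M[:,2]]
def f(p):
    w=W(p);q={n:proj(n,w) for n in off}
    return np.concatenate([q[n][i]-(np.array([u,v])/4+off[n]) for n,i,u,v in obs])
q=least_squares(f,[.66,-.08,-.12,.12],loss='soft_l1');print(q.x,np.round(f(q.x).reshape(-1,2),1))
for k in off:
    m=[i for i,o in enumerate(obs) if o[0]==k]
    g=lambda p:f(p).reshape(-1,2)[m].ravel()
    print(k,least_squares(g,q.x).x)
```

```text
[ 0.66292631 -0.07968333 -0.11974631  0.11439112] [[-0.1 -1.1]
 [-1.  -0.3]
 [-0.5 -0.9]
 [-0.9  0.1]
 [-1.4 -3. ]
 [ 0.3 -1.7]
 [-0.4 -2. ]
 [ 0.5 -1.1]
 [-0.3 -0.9]
 [ 0.1 -1.4]
 [-3.  -1.7]
 [ 1.  -2.6]]
top [ 0.65995979 -0.08105389 -0.11577217  0.11474401]
scene [ 0.66648164 -0.07647924 -0.12189527  0.11404472]
```

```bash
echo '{"C0":[0.663,-0.0796],"YAW":-0.119}' > cal.json; python3 go.py -126 -10 4 20
```

```text
now crown xy, underside [-123.5   -9.8  146.2] phi 20.17 force [ 0.   0.  -2.3] t 8.1
target TCP [ 0.4559 -0.0935  0.0306] shift now-axes [ 0.1422  0.0017 -0.0004] shift target-axes [ 0.1422  0.0012 -0.0017] dr [ 0.0019 -0.0061  0.0022]
```

```bash
python3 -m inch '{"dr":[[0,-0.006,0.002],[0,0,0],[0,0,0],[0,0,0],[0,0,0],[0,0,0],[0,0,0]],"translation":[[0.02,0.001,-0.002],[0.03,0,-0.002],[0.03,0,0],[0.03,0,0],[0.02,0,0],[0.01,0,0],[0,0,0]],"gripper":[0,0,0,0,0,0,0]}'; python3 go.py -128 -10 5 20;python3 - <<'E'
from h import *
snap('scene','s7.png')
crop('s7.png','s7c.png',200,100,330,230,5)
E
```

```text
time: 8.8
ee_pos: [0.4574, -0.0869, 0.0294]
ee_rot: [[0.006, -0.242, 0.97], [0.0, 0.97, 0.242], [-1.0, -0.001, 0.006]]
force: [0.1, 0.1, -2.2]
width: 0.0246
now crown xy, underside [-126.2   -2.3    2.8] phi 20.82 force [ 0.1  0.1 -2.2] t 8.8
target TCP [ 0.4539 -0.0933  0.0316] shift now-axes [-0.0023 -0.0053 -0.0049] shift target-axes [-0.0022 -0.0054 -0.0048] dr [0.0091 0.0036 0.0006]
```

View pics/s7c.png

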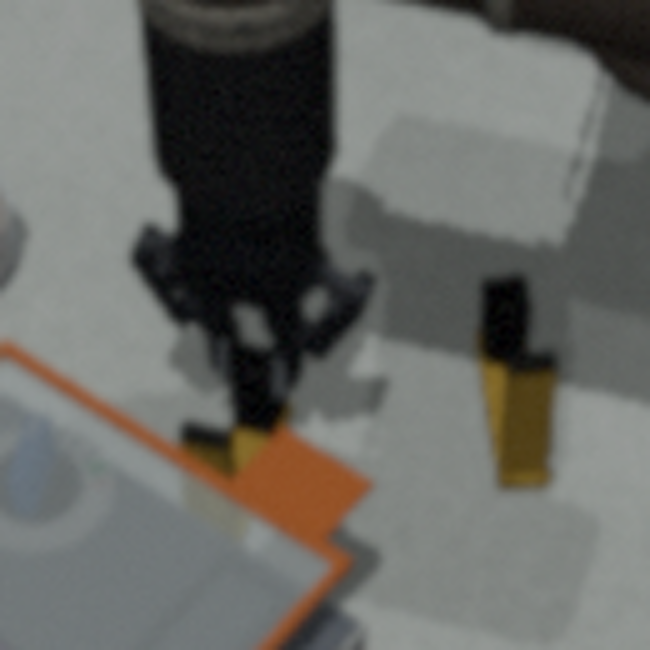

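```bash
python3 go.py -126 65 4 20
```

```text
now crown xy, underside [-125.7   -2.2    3.5] phi 20.83 force [-0.3 -0.2 -2.8] t 8.85
target TCP [ 0.4648 -0.019   0.0306] shift now-axes [-0.0004  0.0642  0.0231] shift target-axes [-0.0005  0.0645  0.0222] dr [0.0092 0.0043 0.0007]
```

```bash
python3 -m inch '{"dr":[[0.009,0.004,0],[0,0,0],[0,0,0],[0,0,0],[0,0,0],[0,0,0]],"translation":[[-0.001,0.01,0.003],[-0.001,0.016,0.005],[0,0.016,0.005],[0,0.014,0.005],[0,0.007,0.003],[0,0,0]],"gripper":[0,0,0,0,0,0]}'; python3 go.py -126 65 4 20;python3 - <<'E'
from h import *
snap('scene','s8.png');snap('wrist','w8.png')
crop('s8.png','s8c.png',200,100,330,230,5)
E
```

```text
time: 9.45
ee_pos: [0.4684, -0.0144, 0.0375]
ee_rot: [[0.009, -0.233, 0.972], [0.001, 0.972, 0.233], [-1.0, -0.001, 0.009]]
force: [0.1, -0.3, -2.2]
width: 0.0243
now crown xy, underside [-123.8   70.3   10.9] phi 20.29 force [ 0.1 -0.3 -2.2] t 9.45
target TCP [ 0.4648 -0.019   0.0306] shift now-axes [ 0.0068 -0.0037 -0.0047] shift target-axes [ 0.0069 -0.0037 -0.0046] dr [0.0032 0.0057 0.0006]
```

View pics/s8c.png

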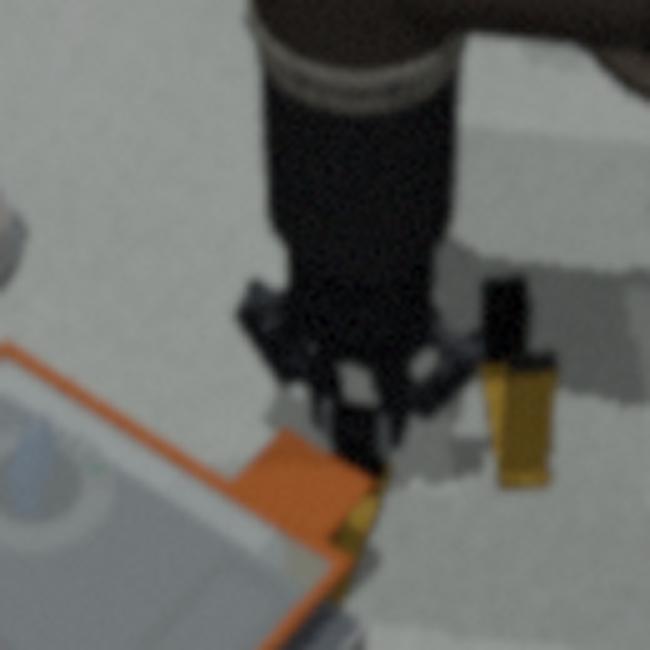

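View pics/w8.png

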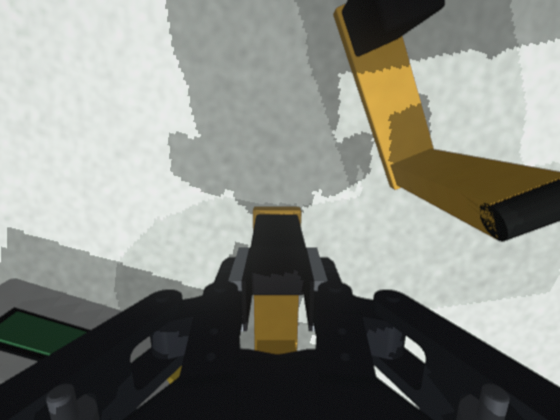

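```bash
python3 -m inch '{"dr":[[0,0.005,0],[0,0,0],[0,0,0],[0,0,0],[0,0,0],[0,0,0]],"translation":[[-0.01,-0.003,-0.002],[-0.01,-0.003,0],[-0.015,0,0],[-0.015,0,0],[-0.01,0,0],[0,0,0]],"gripper":[0,0,0,0,0,0]}'; python3 go.py -124 65 95 0;python3 - <<'E'
from h import *
snap('scene','s9.png')
crop('s9.png','s9c.png',140,100,330,230,4)
E
```

```text
time: 10.15
ee_pos: [0.4655, -0.0251, 0.0996]
ee_rot: [[-0.002, -0.228, 0.974], [-0.001, 0.974, 0.228], [-1.0, -0.001, -0.002]]
force: [0.2, -0.4, -3.3]
width: 0.0244
now crown xy, underside [-124.4   59.2   73. ] phi 20.02 force [ 0.2 -0.4 -3.3] t 10.15
target TCP [0.4652 0.0095 0.1216] shift now-axes [-0.022   0.0338  0.0075] shift target-axes [-0.022   0.0343 -0.0044] dr [ 0.2224 -0.0013  0.0008]
```

View pics/s9c.png

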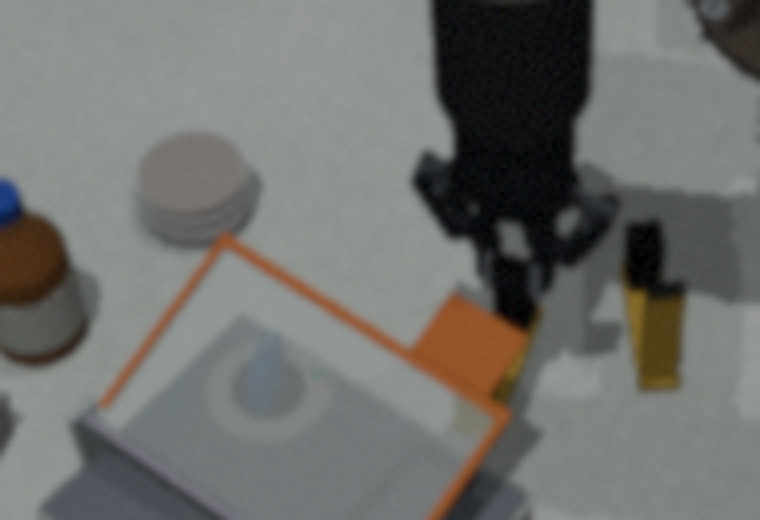

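```bash
python3 -m inch '{"dr":[[0.055,0,0],[0.055,0,0],[0.055,0,0],[0.055,0,0],[0,0,0]],"translation":[[-0.006,0.0085,0],[-0.006,0.0085,0],[-0.006,0.0085,0],[-0.006,0.0085,0],[0,0,0]],"gripper":[0,0,0,0,0]}'; python3 go.py -124 65 97 0
```

```text
time: 10.7
ee_pos: [0.4588, 0.0079, 0.1197]
ee_rot: [[-0.009, 0.131, 0.991], [-0.003, 0.991, -0.131], [-1.0, -0.004, -0.008]]
force: [-1.0, -0.0, -2.7]
width: 0.0243
now crown xy, underside [-129.5   61.9   93.1] phi -0.71 force [-1.  -0.  -2.7] t 10.7
target TCP [0.4652 0.0095 0.1236] shift now-axes [-0.004   0.0024  0.0061] shift target-axes [-0.0039  0.0024  0.0061] dr [-0.0079 -0.0054  0.0023]
```

```bash
python3 -m inch '{"dr":[[-0.008,-0.005,0.002],[0,0,0],[0,0,0],[0,0,0],[0,0,0],[0,0,0]],"translation":[[-0.009,0.002,0.007],[-0.009,0,0.012],[-0.009,0,0.012],[-0.009,0,0.012],[-0.005,0,0.007],[0,0,0]],"gripper":[0,0,0,0,0,0]}'; python3 go.py -34 65 168 0
python3 - <<'E'
from h import *
snap('scene','s10.png');snap('wrist','w10.png')
crop('s10.png','s10c.png',140,80,330,230,4)
E
```

```text
time: 11.3
ee_pos: [0.5097, 0.0016, 0.1601]
ee_rot: [[-0.005, 0.103, 0.995], [-0.002, 0.995, -0.103], [-1.0, -0.002, -0.004]]
force: [-1.0, -0.4, -2.4]
width: 0.0245
now crown xy, underside [-78.6  64.  133.5] phi 0.93 force [-1.  -0.4 -2.4] t 11.3
target TCP [ 0.5545 -0.0012  0.1946] shift now-axes [-0.0347  0.0017  0.0448] shift target-axes [-0.0345  0.0025  0.0449] dr [ 0.0103 -0.0028  0.0015]
```

View pics/s10c.png

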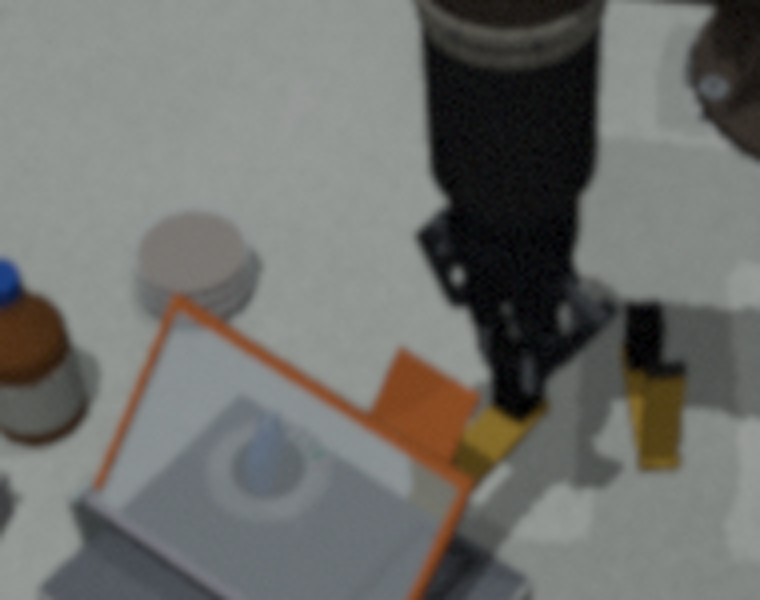

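View pics/w10.png

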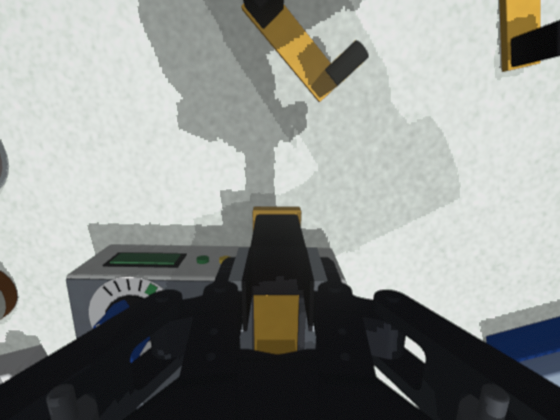

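Going well: the cover rides on the crown (orange tab at ~(430,400) in the scene crop), and the wrist view is clear of obstacles. Continue the arc.

```bash
python3 -m inch '{"dr":[[0.01,-0.003,0.001],[0,0,0],[0,0,0],[0,0,0],[0,0,0],[0,0,0]],"translation":[[-0.008,0.002,0.008],[-0.009,0,0.01],[-0.009,0,0.012],[-0.006,0,0.01],[-0.003,0,0.006],[0,0,0]],"gripper":[0,0,0,0,0,0]}'; python3 go.py 2 65 181 0
python3 - <<'E'
from h import *
snap('scene','s11.png');snap('wrist','w11.png')
crop('s11.png','s11c.png',140,80,330,230,4)
E
```

```text
time: 12.0
ee_pos: [0.555, -0.0019, 0.1954]
ee_rot: [[-0.003, 0.12, 0.993], [-0.001, 0.993, -0.12], [-1.0, -0.002, -0.002]]
force: [0.5, -1.0, -3.0]
width: 0.0246
now crown xy, underside [-33.3  64.3 168.8] phi -0.08 force [ 0.5 -1.  -3. ] t 12.0
target TCP [ 0.5903 -0.0054  0.2076] shift now-axes [-0.0123  0.0007  0.0355] shift target-axes [-0.0122  0.0007  0.0355] dr [-0.0009 -0.0015  0.0011]
```

View pics/s11c.png

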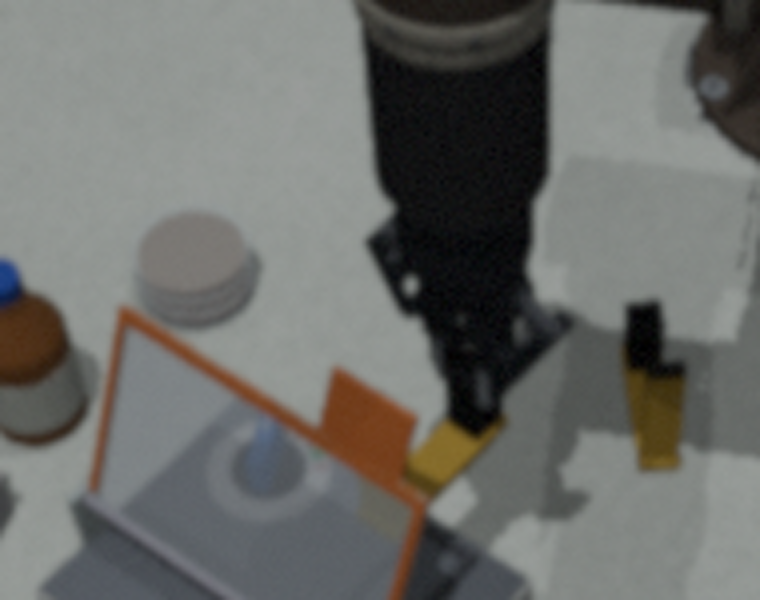

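View pics/w11.png

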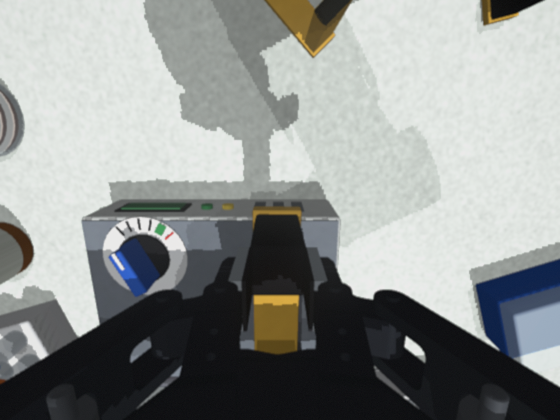

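```bash
crop() { :; }
python3 - <<'E'
from h import *
import go
crop('w11.png','w11c.png',60,170,360,340,2.6666)
for n,uv,z,nom in [('frontR',[84,220],.08,(-100,-125)),('frontL',[339,219],.08,(-100,125)),('dial',[144,256],.0805,(-60,-65))]:
    w=ray('wrist',uv,z); d=w[:2]-go.C0; c,s=np.cos(go.YAW),np.sin(go.YAW)
    print(n,w,np.round(1e3*np.array([c*d[0]+s*d[1],-s*d[0]+c*d[1]]),1),nom)
for t,z in [('knob_grip',.109),('lane',.08),('stop',.08),('hinge',.125)]:
    for d in spotter.spot_point(t,'wrist')[:2]: print(t,d['p'],d['xy'],ray('wrist',d['xy'],z))
E
```

```text
frontR [ 0.55183884 -0.18476312  0.08      ] [ -97.9 -117.6] (-100, -125)
frontL [0.57957401 0.05468782 0.08      ] [-98.8 123.4] (-100, 125)
dial [ 0.59447614 -0.13671121  0.0805    ] [-61.3 -64.8] (-60, -65)
knob_grip 0.56 [136.0, 270.3] [ 0.59575472 -0.13216097  0.109     ]
```

View pics/w11c.png

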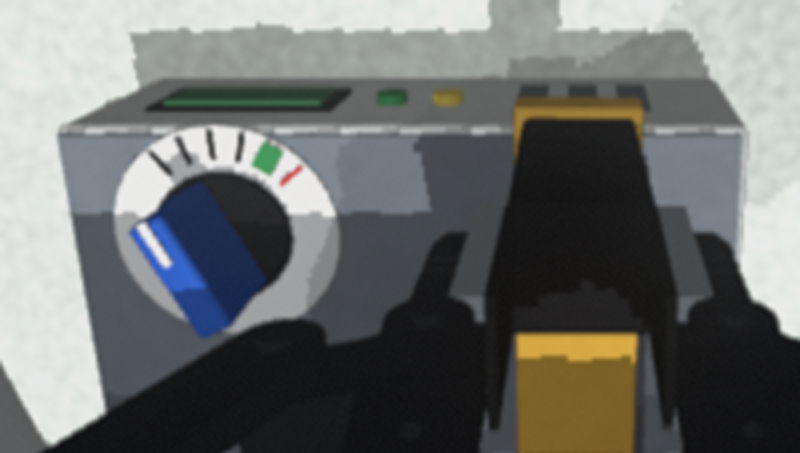

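```bash
python3 -m inch '{"dr":[[0,-0.0015,0.001],[0,0,0],[0,0,0],[0,0,0],[0,0,0],[0,0,0]],"translation":[[-0.004,0.001,0.008],[-0.005,0,0.009],[-0.004,0,0.01],[-0.002,0,0.007],[0,0,0.002],[0,0,0]],"gripper":[0,0,0,0,0,0]}'; python3 go.py 14 65 140 0
python3 - <<'E'
from h import *
snap('scene','s12.png')
crop('s12.png','s12c.png',140,80,330,230,4)
E
```

```text
time: 12.9
ee_pos: [0.5933, -0.0055, 0.2113]
ee_rot: [[-0.0, 0.12, 0.993], [-0.0, 0.993, -0.12], [-1.0, -0.0, -0.0]]
force: [0.4, -0.1, -2.9]
width: 0.024
now crown xy, underside [  5.   65.3 184.7] phi -0.05 force [ 0.4 -0.1 -2.9] t 12.9
target TCP [ 0.6022 -0.0069  0.1666] shift now-axes [ 0.0447 -0.0003  0.009 ] shift target-axes [ 0.0447 -0.0003  0.009 ] dr [-0.0005 -0.0002  0.0002]
```

View pics/s12c.png

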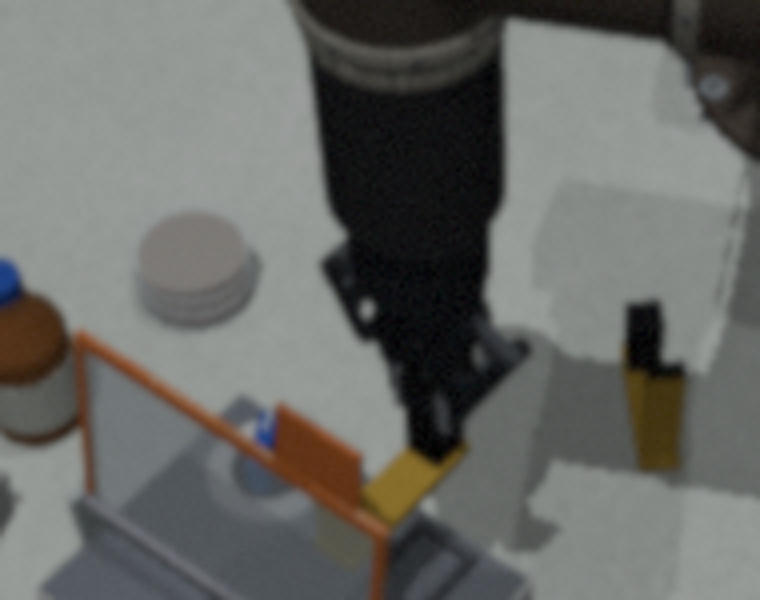

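```bash
python3 -m inch '{"dr":[[0,0,0],[0,0,0],[0,0,0],[0,0,0],[0,0,0],[0,0,0]],"translation":[[0.01,0,0.002],[0.013,0,0.002],[0.015,0,0.002],[0.012,0,0.001],[0.006,0,0],[0,0,0]],"gripper":[0,0,0,0,0,0]}'; python3 go.py 12 65 100 0
python3 - <<'E'
from h import *
snap('scene','s13.png');snap('wrist','w13.png')
crop('s13.png','s13c.png',140,80,330,230,4);crop('w13.png','w13c.png',60,170,360,380,2.6666)
E
```

```text
time: 13.55
ee_pos: [0.5983, -0.0066, 0.1487]
ee_rot: [[-0.004, 0.12, 0.993], [-0.001, 0.993, -0.12], [-1.0, -0.001, -0.004]]
force: [-0.9, -0.2, -2.7]
width: 0.0246
now crown xy, underside [ 10.3  64.8 122.1] phi -0.06 force [-0.9 -0.2 -2.7] t 13.55
target TCP [ 0.6002 -0.0066  0.1266] shift now-axes [0.022  0.0002 0.002 ] shift target-axes [0.0221 0.0002 0.0019] dr [-0.0006 -0.0024  0.0006]
```

View pics/s13c.png

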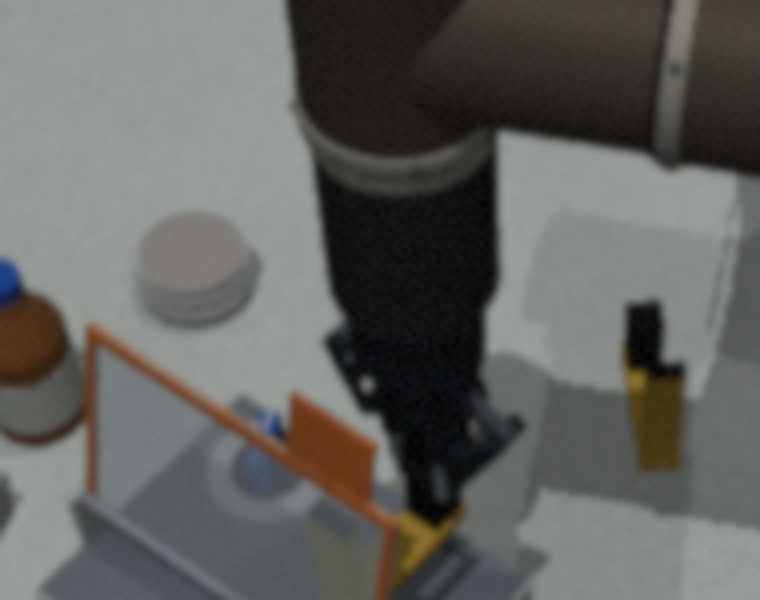

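View pics/w13c.png

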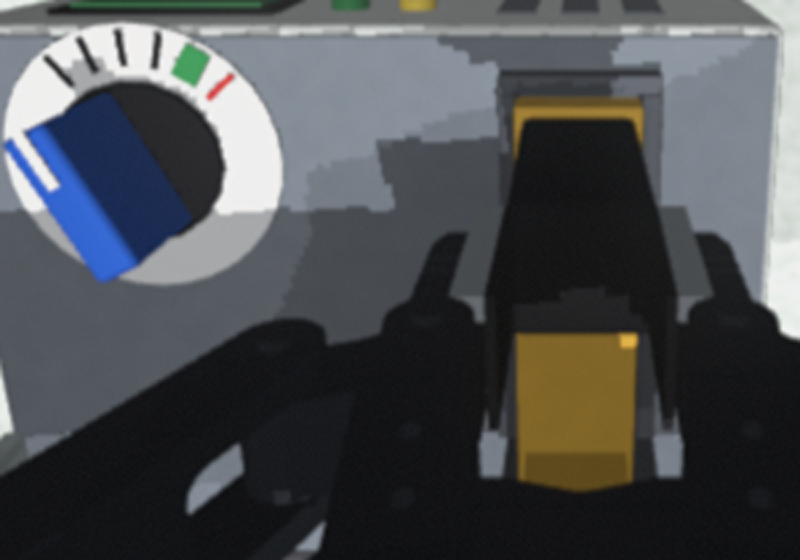

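Run:
```python
from h import *
import go
crop('w13.png','w13d.png',235,185,320,225,9)
c,s=np.cos(go.YAW),np.sin(go.YAW)
for n,uv,z in [('outL',[60+498/2.667,196.6],.088),('outR',[60+662/2.667,196.6],.088),('near inner',[277.5,170+80/2.667],.088),('deckfrontedge',[277.5,170+30/2.667],.08),('dial',[60+141/2.667,170+153/2.667],.0805)]:
    w=ray('wrist',uv,z); d=w[:2]-go.C0
    print(n,np.round(1e3*np.array([c*d[0]+s*d[1],-s*d[0]+c*d[1]]),1))
s_=r.state()
print(proj('wrist',s_['ee_pos']+s_['ee_rot']@[.0266-.01,0,-.017]))
```

```text
outL [-87.4  43.3]
outR [-87.4  89.4]
near inner [-84.7  66.4]
deckfrontedge [-97.6  66.4]
dial [-60.5 -64.8]
[[275.16872371 210.3362576 ]]
```

View pics/w13d.png

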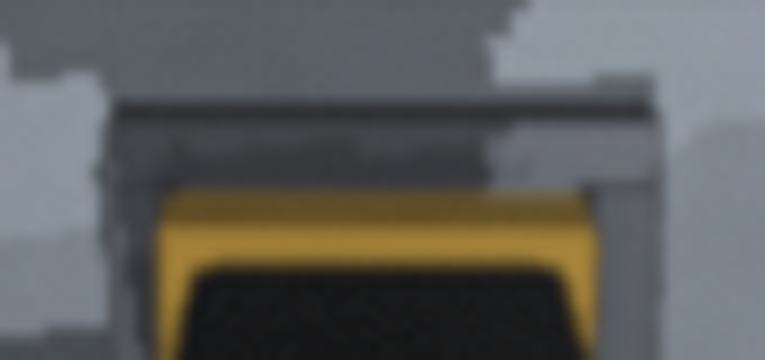

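```bash
python3 -m inch '{"dr":[[0,-0.002,0.001],[0,0,0],[0,0,0],[0,0,0],[0,0,0]],"translation":[[0.008,0,0.001],[0.01,0,0.001],[0.007,0,0.001],[0,0,0],[0,0,0]],"gripper":[0,0,0,0,0]}'; python3 go.py 20 65 95 0
python3 - <<'E'
from h import *
snap('wrist','w14.png')
crop('w14.png','w14d.png',220,170,335,230,6.5)
E
```

```text
time: 14.15
ee_pos: [0.603, -0.0066, 0.1242]
ee_rot: [[0.004, 0.119, 0.993], [0.002, 0.993, -0.119], [-1.0, 0.002, 0.004]]
force: [-0.2, -0.1, -2.7]
width: 0.0237
now crown xy, underside [14.5 65.1 97.6] phi -0.03 force [-0.2 -0.1 -2.7] t 14.15
target TCP [ 0.6082 -0.0076  0.1216] shift now-axes [ 0.0026 -0.0003  0.0052] shift target-axes [ 0.0026 -0.0003  0.0052] dr [-0.0003  0.0025 -0.0013]
```

View pics/w14d.png

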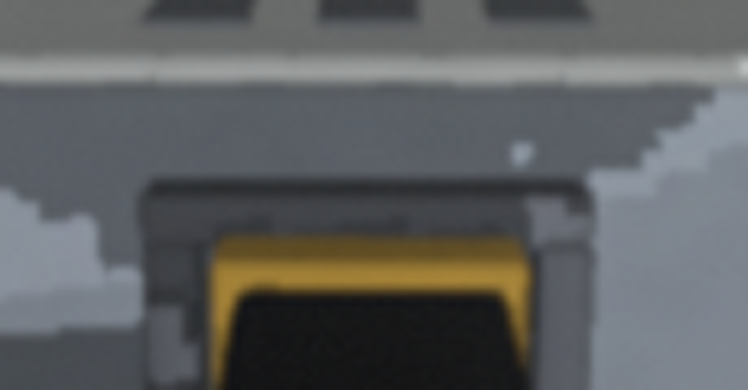

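```bash
python3 -m inch '{"dr":[[0,0.0025,0],[0,0,0]],"translation":[[0.001,0,0.003],[0,0,0.002]],"gripper":[0,0]}'; python3 -m inch '{"dr":[[0,0,0]],"translation":[[0,0,0.002]],"gripper":[0]}';python3 go.py 20 65 95 0;  python3 -m inch '{"dr":[[0,0,0]],"translation":[[0,0,0.002]],"gripper":[0]}'; python3 go.py 20 65 95 0
```

```text
time: 14.4
ee_pos: [0.6083, -0.0072, 0.1237]
ee_rot: [[0.0, 0.119, 0.993], [0.002, 0.993, -0.119], [-1.0, 0.002, 0.0]]
force: [0.2, 0.2, -1.5]
width: 0.0243
time: 14.5
ee_pos: [0.6104, -0.0075, 0.1239]
ee_rot: [[0.0, 0.119, 0.993], [0.002, 0.993, -0.119], [-1.0, 0.002, -0.0]]
force: [-10.2, 1.0, 4.2]
width: 0.0242
now crown xy, underside [22.2 65.1 97.3] phi -0.02 force [-10.2   1.    4.2] t 14.5
target TCP [ 0.6082 -0.0076  0.1216] shift now-axes [ 0.0023 -0.0003 -0.0022] shift target-axes [ 0.0023 -0.0003 -0.0022] dr [-0.0002 -0.0001 -0.0014]
time: 14.6
ee_pos: [0.6103, -0.0079, 0.1237]
ee_rot: [[-0.004, 0.119, 0.993], [0.002, 0.993, -0.119], [-1.0, 0.001, -0.004]]
force: [-13.2, 4.3, 5.6]
width: 0.0243
now crown xy, underside [22.5 64.8 97.1] phi -0.03 force [-13.2   4.3   5.6] t 14.6
target TCP [ 0.6082 -0.0076  0.1216] shift now-axes [ 0.0021  0.0001 -0.0021] shift target-axes [ 0.0021  0.0001 -0.0021] dr [-0.0004 -0.0028 -0.0009]
```

```bash
python3 -m inch '{"dr":[[0,-0.002,0],[0,0,0]],"translation":[[0,0,-0.002],[0,0,0]],"gripper":[0,0]}'; python3 go.py 20.7 65 84 0
```

```text
time: 14.8
ee_pos: [0.6083, -0.0077, 0.1237]
ee_rot: [[-0.001, 0.119, 0.993], [0.002, 0.993, -0.119], [-1.0, 0.001, -0.001]]
force: [-0.1, -0.8, -3.4]
width: 0.0246
now crown xy, underside [20.2 64.7 97.1] phi -0.04 force [-0.1 -0.8 -3.4] t 14.8
target TCP [ 0.6089 -0.0077  0.1106] shift now-axes [0.0131 0.0001 0.0006] shift target-axes [0.0131 0.0001 0.0006] dr [-0.0005 -0.0009 -0.0009]
```

```bash
python3 -m inch '{"dr":[[0,0,0],[0,0,0],[0,0,0]],"translation":[[0.004,0,0.0005],[0.004,0,0],[0,0,0]],"gripper":[0,0,0]}'; python3 go.py 20.7 65 84 0; python3 -m inch '{"dr":[[0,0,0],[0,0,0]],"translation":[[0.003,0,0],[0.001,0,0]],"gripper":[0,0]}'; python3 go.py 20.7 65 80 0
```

```text
time: 15.1
ee_pos: [0.6097, -0.0077, 0.1154]
ee_rot: [[0.001, 0.119, 0.993], [0.002, 0.993, -0.119], [-1.0, 0.002, 0.0]]
force: [0.0, 0.8, -3.1]
width: 0.0242
now crown xy, underside [21.5 64.9 88.8] phi -0.03 force [ 0.   0.8 -3.1] t 15.1
target TCP [ 0.6089 -0.0077  0.1106] shift now-axes [ 0.0048 -0.0001 -0.0009] shift target-axes [ 0.0048 -0.0001 -0.0009] dr [-0.0004  0.0003 -0.0012]
time: 15.3
ee_pos: [0.6098, -0.0077, 0.111]
ee_rot: [[0.001, 0.119, 0.993], [0.002, 0.993, -0.119], [-1.0, 0.002, 0.0]]
force: [-0.6, -0.5, -1.8]
width: 0.0243
now crown xy, underside [21.7 64.9 84.4] phi -0.04 force [-0.6 -0.5 -1.8] t 15.3
target TCP [ 0.6089 -0.0077  0.1066] shift now-axes [ 0.0044 -0.0001 -0.001 ] shift target-axes [ 0.0044 -0.0001 -0.001 ] dr [-0.0004  0.0002 -0.0011]
```

```bash
python3 -m inch '{"dr":[[0,0,0],[0,0,0]],"translation":[[0.002,0,-0.0005],[0.001,0,0]],"gripper":[0,0]}'; python3 go.py 20.7 65 80 0; python3 -m inch '{"dr":[[0,0,0]],"translation":[[0.001,0,0]],"gripper":[0]}'; python3 go.py 20.7 65 80 0
```

```text
time: 15.5
ee_pos: [0.6094, -0.0076, 0.1077]
ee_rot: [[0.0, 0.119, 0.993], [0.002, 0.993, -0.119], [-1.0, 0.002, 0.0]]
force: [-0.4, -0.7, -1.4]
width: 0.0243
now crown xy, underside [21.2 64.9 81.1] phi -0.03 force [-0.4 -0.7 -1.4] t 15.5
target TCP [ 0.6089 -0.0077  0.1066] shift now-axes [ 0.0011 -0.0001 -0.0005] shift target-axes [ 0.0011 -0.0001 -0.0005] dr [-0.0004  0.0002 -0.001 ]
time: 15.6
ee_pos: [0.6092, -0.0077, 0.1067]
ee_rot: [[0.0, 0.119, 0.993], [0.001, 0.993, -0.119], [-1.0, 0.002, 0.0]]
force: [-4.5, 1.1, 2.8]
width: 0.0243
now crown xy, underside [21.1 64.9 80.1] phi -0.03 force [-4.5  1.1  2.8] t 15.6
target TCP [ 0.6089 -0.0077  0.1066] shift now-axes [ 0.0001 -0.     -0.0004] shift target-axes [ 0.0001 -0.     -0.0004] dr [-0.0003  0.0001 -0.001 ]
```

```bash
python3 -m inch '{"dr":[[0,0,0],[0,0,0],[0,0,0],[0,0,0],[0,0,0]],"translation":[[0,0,0],[0,0,0],[0,0,0],[0,0,0],[0,0,0]],"gripper":[0.36,0.5,0.6,0.75,0.75]}'; python3 go.py 20.7 65 80 0
python3 - <<'E'
from h import *
snap('wrist','w15.png');snap('scene','s15.png')
crop('s15.png','s15c.png',140,80,330,230,4);crop('w15.png','w15d.png',195,160,360,280,4.8)
E
```

```text
time: 16.1
ee_pos: [0.6114, -0.0075, 0.1085]
ee_rot: [[0.005, 0.118, 0.993], [0.002, 0.993, -0.119], [-1.0, 0.002, 0.005]]
force: [0.1, 0.2, 0.5]
width: 0.064
now crown xy, underside [22.9 65.3 81.9] phi 0.01 force [0.1 0.2 0.5] t 16.1
target TCP [ 0.6089 -0.0077  0.1066] shift now-axes [ 0.0018 -0.0005 -0.0025] shift target-axes [ 0.0019 -0.0005 -0.0025] dr [ 0.0001  0.003  -0.0015]
```

View pics/w15d.png

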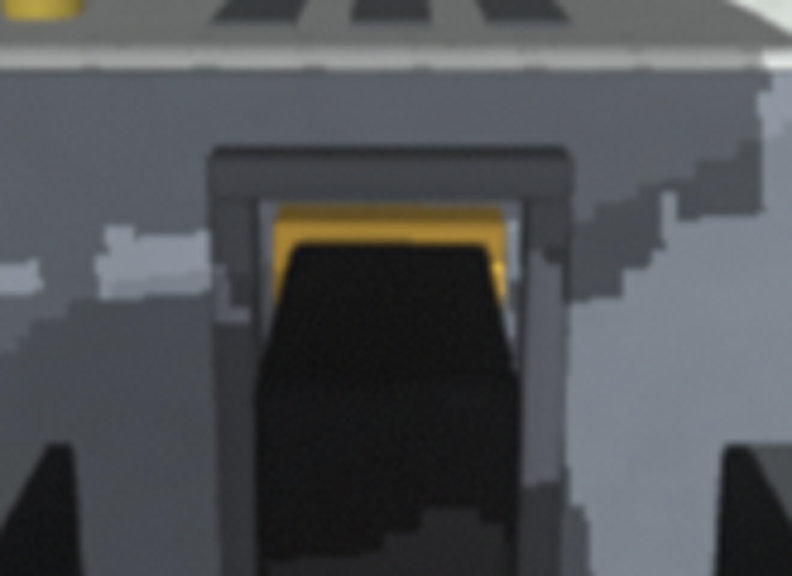

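View pics/s15c.png

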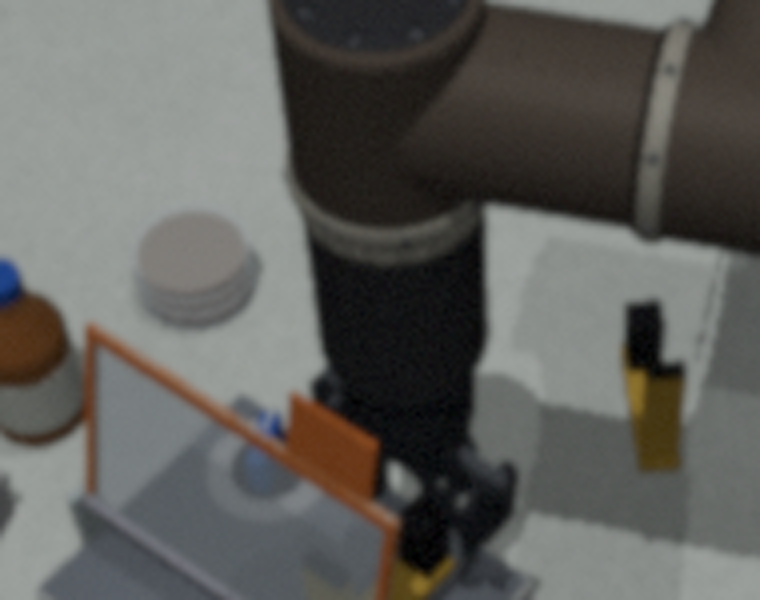

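```bash
python3 -m inch '{"dr":[[0,0.003,0],[0,0,0],[0,0,0],[0,0,0],[0,0,0],[0,0,0],[0,0,0],[0,0,0]],"translation":[[0,-0.0005,-0.01],[0,0,-0.02],[0,0,-0.025],[-0.01,0,-0.015],[-0.03,0,0],[-0.03,0,0],[-0.02,0,0],[0,0,0]],"gripper":[0.75,0.75,0.75,0.75,0.75,0.75,0.75,0.75]}'
python3 - <<'E'
from h import *
print(r.state()['joint_pos'])
snap('wrist','w16.png');snap('scene','s16.png')
crop('s16.png','s16c.png',140,80,330,230,4)
E
```

```text
time: 17.0
ee_pos: [0.5331, -0.0004, 0.1999]
ee_rot: [[-0.006, 0.119, 0.993], [0.002, 0.993, -0.119], [-1.0, 0.001, -0.006]]
force: [0.4, 0.4, 0.5]
width: 0.064
[ 0.36439189  0.13575368 -0.30773308 -0.00416387 -1.13211637 -2.05281236]
```

View pics/w16.png

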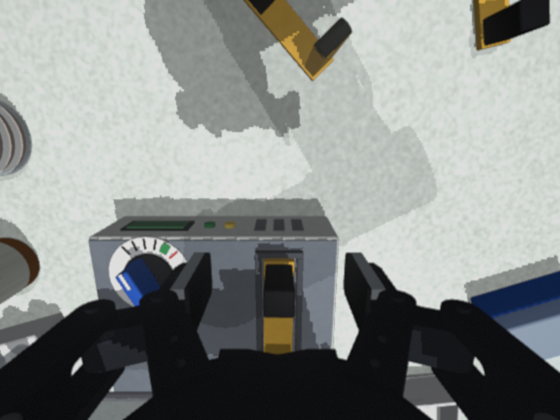

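View pics/s16c.png

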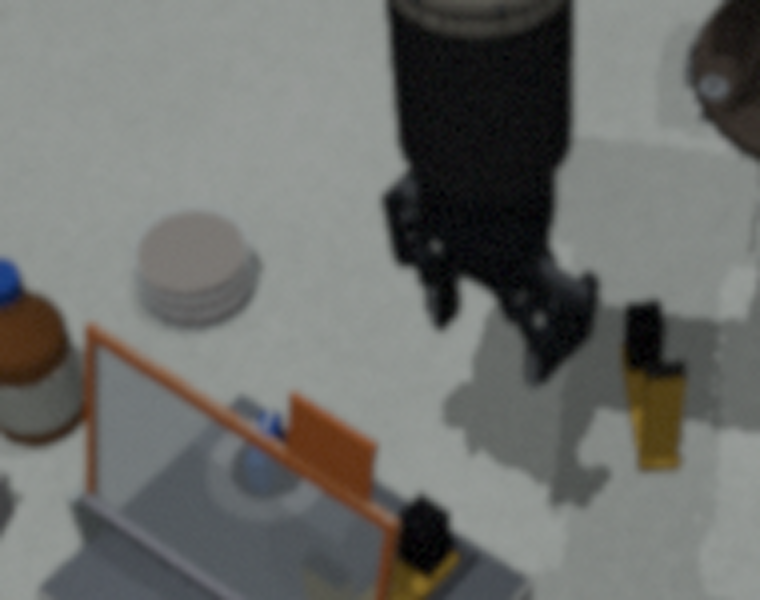

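```bash
cat > kn.py <<'E'
from h import *
import go,sys
def main(z,deg,kx=-60.5,ky=-65):
    s=r.state();p=s['ee_pos'];R=s['ee_rot'];ya=go.YAW+np.radians(deg)
    t=go.c2w(kx/1e3,ky/1e3);T=np.array([t[0],t[1],z])
    Rt=np.array([[0,0,-1.],[-np.sin(ya),np.cos(ya),0],[np.cos(ya),np.sin(ya),0]]).T
    print('target',T,'shift now',np.round(R.T@(T-p),4),'shift tgt',np.round(Rt.T@(T-p),4),'dr',np.round(cv2.Rodrigues(R.T@Rt)[0].ravel()/(np.pi/2),4),'yaw rel',np.degrees(np.arctan2(R[1,2],R[0,2])-go.YAW),np.round(s['force'],1),np.round(s['ft_torque'],2),s['time'])
main(*map(float,sys.argv[1:]))
E
python3 kn.py .2 37.2
```

```text
target [ 0.59521111 -0.13695779  0.2       ] shift now [-0.0035 -0.1279  0.0793] shift tgt [-0.0027 -0.1498 -0.0143] dr [-0.4139 -0.0058 -0.0021] yaw rel -0.05347588953275079 [ 0.2  0.6 -0.7] [ 0.   -0.01 -0.02] 17.1
```

```bash
python3 -m inch '{"dr":[[0,-0.005,0],[0,0,0],[0,0,0],[0,0,0],[0,0,0],[-0.083,0,0],[-0.083,0,0],[-0.083,0,0],[-0.083,0,0],[-0.08,0,0],[0,0,0]],"translation":[[0,-0.025,0],[0,-0.03,0],[0,-0.03,0],[0,-0.03,0],[0,-0.012,0],[0,0,0],[0,0,0],[0,0,0],[0,0,0],[0,0,0],[0,0,0]],"gripper":[0.75,0.75,0.75,0.75,0.75,0.75,0.75,0.75,0.75,0.75,0.75]}' 40; python3 kn.py .2 37.2;  python3 - <<'E'
from h import *
snap('wrist','w17.png')
for d in spotter.spot_point('knob_grip','wrist')[:2]: print(d['p'],d['xy'],ray('wrist',d['xy'],.109))
crop('w17.png','w17c.png',180,190,380,340,4)
E
```

```text
time: 18.2
ee_pos: [0.5073, -0.1296, 0.1843]
ee_rot: [[-0.022, -0.523, 0.852], [0.002, 0.852, 0.523], [-1.0, 0.013, -0.018]]
force: [-0.5, 0.5, -0.5]
width: 0.064
target [ 0.59521111 -0.13695779  0.2       ] shift now [-0.0176 -0.052   0.0708] shift tgt [-0.0157 -0.0508  0.0721] dr [ 0.0126 -0.0115 -0.008 ] yaw rel 38.34226500514639 [-0.5  0.5 -0.5] [-0.   -0.06  0.02] 18.2
0.59 [215.0, 294.6] [ 0.59774302 -0.13566281  0.109     ]
```

View pics/w17.png

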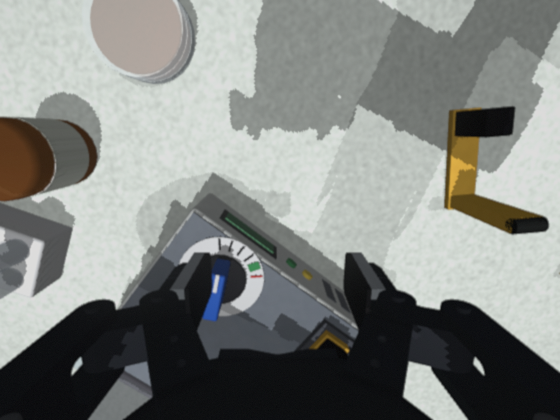

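```bash
python3 -m inch '{"dr":[[0.012,-0.011,-0.008],[0,0,0],[0,0,0],[0,0,0],[0,0,0]],"translation":[[-0.01,-0.017,0.023],[-0.004,-0.018,0.026],[0,-0.014,0.02],[0,0,0],[0,0,0]],"gripper":[0.75,0.75,0.75,0.75,0.75]}' 40; python3 kn.py .15 37.2;  python3 - <<'E'
from h import *
snap('wrist','w18.png')
for d in spotter.spot_point('knob_grip','wrist')[:2]: print(d['p'],d['xy'],ray('wrist',d['xy'],.109))
E
```

```text
time: 18.8
ee_pos: [0.5935, -0.1366, 0.1967]
ee_rot: [[-0.002, -0.486, 0.874], [-0.0, 0.874, 0.486], [-1.0, 0.001, -0.002]]
force: [-0.7, -0.5, 1.3]
width: 0.0641
target [ 0.59521111 -0.13695779  0.15      ] shift now [ 0.0467 -0.0012  0.0014] shift tgt [ 0.0467 -0.0012  0.0013] dr [-0.0142 -0.0012 -0.0005] yaw rel 35.92477277746844 [-0.7 -0.5  1.3] [ 0.04  0.06 -0.03] 18.8
0.7 [276.3, 211.5] [ 0.59706284 -0.13418803  0.109     ]
```

View pics/w18.png

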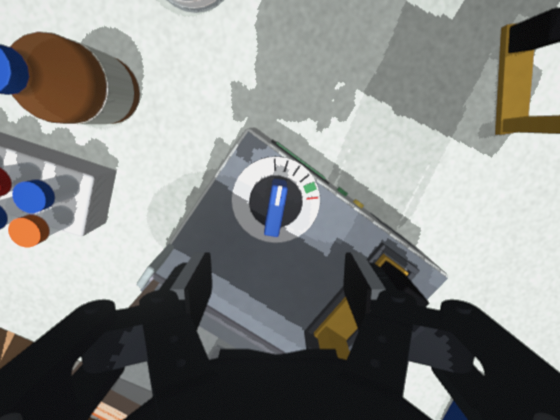

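Run:
```python
from h import *
import go
c,s=np.cos(go.YAW),np.sin(go.YAW)
def cf(uv,z):
    d=ray('wrist',uv,z)[:2]-go.C0; return 1e3*np.array([c*d[0]+s*d[1],-s*d[0]+c*d[1]])
a=cf([280,186.5],.118);b=cf([271.5,235],.118);print(a,b,(a+b)/2,np.linalg.norm(b-a),np.arctan2(*(b-a)[::-1]))
im=cv2.imread('pics/w18.png')
hsv=cv2.cvtColor(im,cv2.COLOR_BGR2HSV)[150:260,225:330]
m=((hsv[...,0]>100)&(hsv[...,0]<125)&(hsv[...,1]>140)&(hsv[...,2]>60)).astype(np.uint8)
n,l,st,_=cv2.connectedComponentsWithStats(m);k=1+st[1:,4].argmax();pt=np.argwhere(l==k)[:,::-1]+[225,150]
rc=cv2.minAreaRect(pt.astype(np.float32));print(rc);bx=cv2.boxPoints(rc);print([cf(q,.118) for q in bx])
# green mark
g=((hsv[...,0]>50)&(hsv[...,0]<85)&(hsv[...,1]>90)).astype(np.uint8);n,l,st,ce=cv2.connectedComponentsWithStats(g);print(st[1:],ce[1:])
crop('w18.png','w18c.png',225,150,330,260,6)
```

```text
[-79.61163928 -73.30789548] [-42.22537181 -54.77894578] [-60.91850554 -64.04342063] 41.725950828673334 0.4601281932904389
((275.1080322265625, 210.156005859375), (16.01024627685547, 51.07179260253906), 10.30484676361084)
[array([-38.72364865, -61.33056803]), array([-77.66714599, -79.97744733]), array([-83.18182886, -68.44631877]), array([-44.389787  , -49.21747551])]
[[79 33 12 10 76]] [[84.44736842 37.28947368]]
```

View pics/w18c.png

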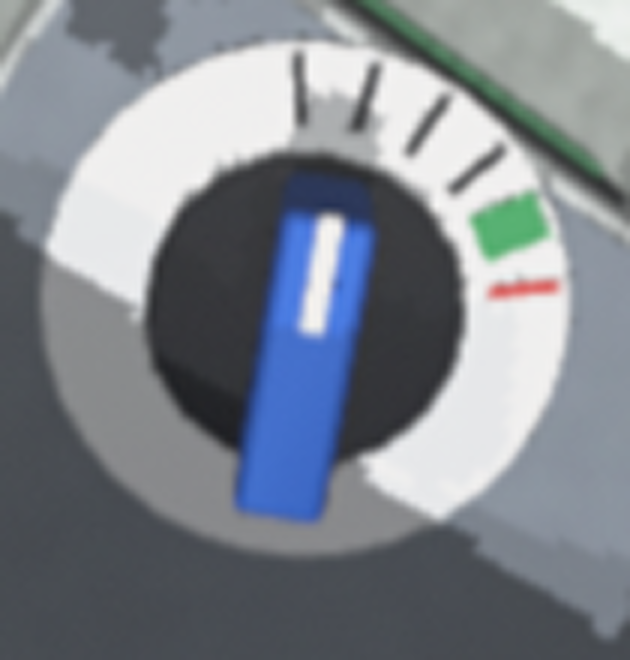

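```bash
cat > kang.py <<'E'
from h import *
import go
c,s=np.cos(go.YAW),np.sin(go.YAW)
def cf(uv,z):
    d=ray('wrist',uv,z)[:2]-go.C0; return 1e3*np.array([c*d[0]+s*d[1],-s*d[0]+c*d[1]])
E
python3 - <<'E'
from kang import *
g=cf([309.4,187.3],.081)
# dial ring ellipse centre approx crop (306,297)/6
o=cf([225+306/6,150+297/6],.081); t0=cf([225+300/6,150+90/6],.081)
for n,p in [('green',g),('tick0',t0)]:
    d=o-p; print(n,p,o,'bar angle',np.arctan2(d[1],d[0]),'value',.65-np.arctan2(d[1],d[0]))
E
```

```text
green [-89.17588977 -46.38048047] [-61.73923814 -64.47524544] bar angle -0.5830320881666462 value 1.2330320881666461
tick0 [-87.14710618 -84.01680251] [-61.73923814 -64.47524544] bar angle 0.6556225100427663 value -0.00562251004276626
```

```bash
python3 -m inch '{"dr":[[0.053,0,0],[0.053,0,0],[0,0,0],[0,0,0],[0,0,0],[0,0,0]],"translation":[[0.01,0,0],[0.02,0,0],[0.02,0,0],[0,0,0],[0,0,0],[0,0,0]],"gripper":[0.6,0.6,0.6,0.6,0.6,0.6]}' 40; python3 kn.py .092 26.4 -61 -64.3;  python3 - <<'E'
from h import *
snap('wrist','w19.png')
E
```

```text
time: 19.5
ee_pos: [0.5904, -0.1362, 0.1489]
ee_rot: [[0.002, -0.327, 0.945], [-0.0, 0.945, 0.327], [-1.0, -0.001, 0.001]]
force: [-0.3, -0.3, -0.1]
width: 0.0511
target [ 0.59479775 -0.13620338  0.092     ] shift now [ 0.0569 -0.0014  0.0041] shift tgt [ 0.0569 -0.0014  0.0042] dr [-0.0058  0.0009  0.0004] yaw rel 25.876285574414343 [-0.3 -0.3 -0.1] [-0.03  0.02  0.04] 19.5
```

View pics/w19.png

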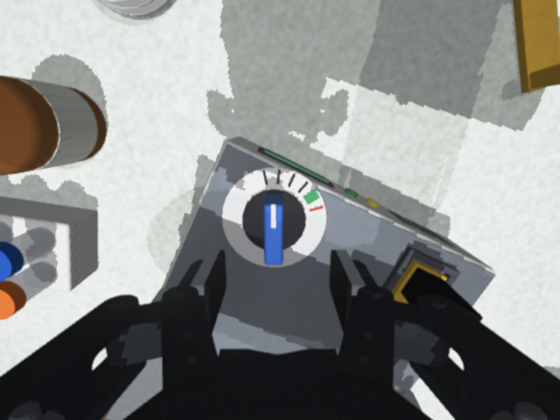

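```bash
python3 -m inch '{"dr":[[-0.004,0,0],[0,0,0],[0,0,0],[0,0,0],[0,0,0]],"translation":[[0.01,-0.0014,0.004],[0.02,0,0],[0.016,0,0],[0.006,0,0],[0,0,0]],"gripper":[0.6,0.6,0.6,0.6,0.6]}' 40; python3 kn.py .092 26.4 -61 -64.3;  python3 - <<'E'
from h import *
snap('wrist','w20.png')
E
```

```text
time: 20.05
ee_pos: [0.5983, -0.1363, 0.0977]
ee_rot: [[0.009, -0.334, 0.942], [-0.0, 0.942, 0.334], [-1.0, -0.003, 0.008]]
force: [-0.2, 0.1, -0.6]
width: 0.0511
target [ 0.59479775 -0.13620338  0.092     ] shift now [ 0.0057  0.0013 -0.0033] shift tgt [ 0.0057  0.0013 -0.0033] dr [-0.0005  0.0053  0.002 ] yaw rel 26.35319073732863 [-0.2  0.1 -0.6] [-0.06  0.09  0.01] 20.05
```

View pics/w20.png

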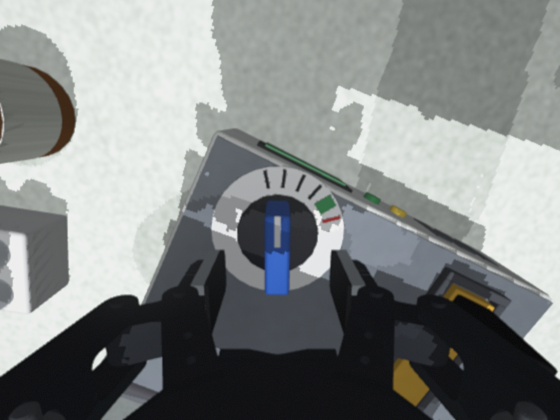

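```bash
python3 -m inch '{"dr":[[0,0.004,0.002],[0,0,0],[0,0,0],[0,0,0],[0,0,0],[0,0,0],[0,0,0],[0,0,0]],"translation":[[0.006,0,-0.003],[0,0,0],[0,0,0],[0,0,0],[0,0,0],[0,0,0],[0,0,0],[0,0,0]],"gripper":[0.6,0.4,0.2,0,0,0,0,0]}' 40; python3 kn.py .092 26.4 -61 -64.3;  python3 - <<'E'
from h import *
snap('wrist','w21.png')
E
```

```text
time: 20.9
ee_pos: [0.5968, -0.1372, 0.0938]
ee_rot: [[0.005, -0.334, 0.942], [0.001, 0.942, 0.334], [-1.0, -0.001, 0.005]]
force: [-0.3, -1.1, -1.9]
width: 0.011
target [ 0.59479775 -0.13620338  0.092     ] shift now [ 0.0018  0.0016 -0.0015] shift tgt [ 0.0018  0.0016 -0.0015] dr [-0.0005  0.0032  0.0004] yaw rel 26.359331191424126 [-0.3 -1.1 -1.9] [ 0.02 -0.06 -0.05] 20.9
```

View pics/w21.png

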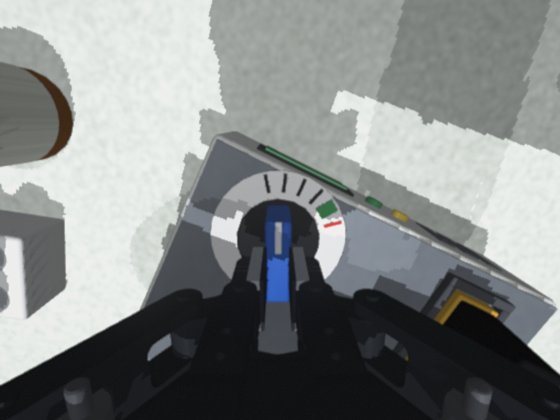

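```bash
python3 -m inch '{"dr":[[0.06,0,0],[0.08,0,0],[0.08,0,0],[0.08,0,0],[0,0,0]],"translation":[[0,0,0],[0,0,0],[0,0,0],[0,0,0],[0,0,0]],"gripper":[0,0,0,0,0]}'; python3 kn.py .092 -31.5 -61 -64.3
```

```text
time: 21.45
ee_pos: [0.5968, -0.1377, 0.0937]
ee_rot: [[0.005, 0.145, 0.989], [0.0, 0.989, -0.145], [-1.0, 0.001, 0.004]]
force: [0.1, 0.1, -1.7]
width: 0.0108
target [ 0.59479775 -0.13620338  0.092     ] shift now [ 0.0017  0.0012 -0.0022] shift tgt [ 0.0017 -0.     -0.0025] dr [ 0.333   0.0026 -0.0012] yaw rel -1.5327097021111524 [ 0.1  0.1 -1.7] [ 0.05 -0.03  0.02] 21.45
```

```bash
python3 -m inch '{"dr":[[0.08,0,0],[0.08,0,0],[0.08,0,0],[0.06,0,0],[0.025,0,0],[0,0,0]],"translation":[[0,0,0],[0,0,0],[0,0,0],[0,0,0],[0,0,0],[0,0,0]],"gripper":[0,0,0,0,0,0]}'; python3 kn.py .092 -31.5 -61 -64.3;  python3 - <<'E'
from h import *
snap('wrist','w22.png');crop('w22.png','w22c.png',180,150,380,310,4)
E
```

```text
time: 22.05
ee_pos: [0.5966, -0.1382, 0.0938]
ee_rot: [[0.004, 0.606, 0.795], [-0.001, 0.795, -0.606], [-1.0, 0.002, 0.004]]
force: [0.9, -0.2, -2.5]
width: 0.0106
target [ 0.59479775 -0.13620338  0.092     ] shift now [ 0.0018  0.0005 -0.0026] shift tgt [ 0.0018  0.0004 -0.0026] dr [ 0.011   0.0022 -0.0012] yaw rel -30.512417934723285 [ 0.9 -0.2 -2.5] [ 0.   -0.04  0.09] 22.05
```

View pics/w22c.png

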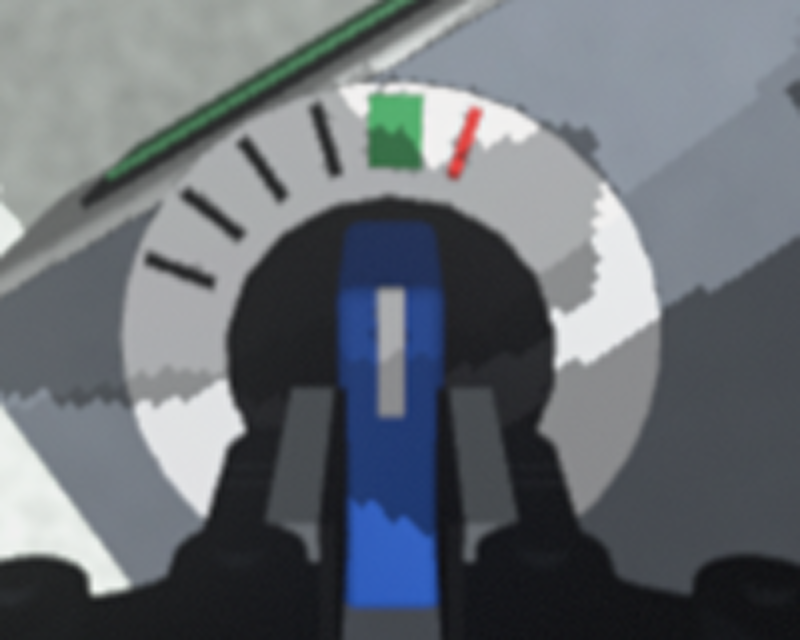

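```bash
python3 -m inch '{"dr":[[0.011,0,0],[0,0,0],[0,0,0],[0,0,0],[0,0,0],[0,0,0],[0,0,0]],"translation":[[0,0,0],[0,0,0],[0,0,0],[0,0,0],[0,0,0],[0,0,0],[0,0,0]],"gripper":[0,0,0.15,0.3,0.5,0.5,0.5]}'; python3 kn.py .092 -31.5; python3 -m inch '{"dr":[[0,0,0],[0,0,0],[0,0,0],[0,0,0],[0,0,0],[0,0,0],[0,0,0]],"translation":[[-0.01,0,0],[-0.02,0,0],[-0.02,0,0],[-0.02,0,0],[-0.02,0,0],[0,0,0],[0,0,0]],"gripper":[0.5,0.5,0.5,0.5,0.5,0.5,0.5]}';  python3 - <<'E'
from kang import *
snap('wrist','w23.png');crop('w23.png','w23c.png',210,150,350,270,5)
im=cv2.imread('pics/w23.png')
hsv=cv2.cvtColor(im,cv2.COLOR_BGR2HSV)[150:270,210:350]
m=((hsv[...,0]>100)&(hsv[...,0]<125)&(hsv[...,1]>140)&(hsv[...,2]>60)).astype(np.uint8)
n,l,st,_=cv2.connectedComponentsWithStats(m);k=1+st[1:,4].argmax();pt=np.argwhere(l==k)[:,::-1]+[210,150]
rc=cv2.minAreaRect(pt.astype(np.float32));print(rc)
snap('scene','s23.png');crop('s23.png','s23c.png',140,80,330,230,4)
E
```

```text
time: 22.8
ee_pos: [0.5972, -0.1382, 0.0945]
ee_rot: [[0.005, 0.615, 0.789], [-0.001, 0.789, -0.615], [-1.0, 0.002, 0.005]]
force: [-0.3, -0.2, 0.3]
width: 0.0429
target [ 0.59521111 -0.13695779  0.092     ] shift now [ 0.0025 -0.0002 -0.0023] shift tgt [ 0.0025 -0.0002 -0.0023] dr [ 0.0045  0.003  -0.0016] yaw rel -31.09837671711533 [-0.3 -0.2  0.3] [-0.02 -0.01  0.02] 22.8
time: 23.5
ee_pos: [0.5969, -0.1384, 0.1924]
ee_rot: [[0.007, 0.614, 0.789], [-0.002, 0.789, -0.614], [-1.0, 0.003, 0.007]]
force: [-0.6, 0.4, -1.0]
width: 0.0426
((277.0, 206.5), (53.0, 16.0), 90.0)
```

View pics/w23c.png

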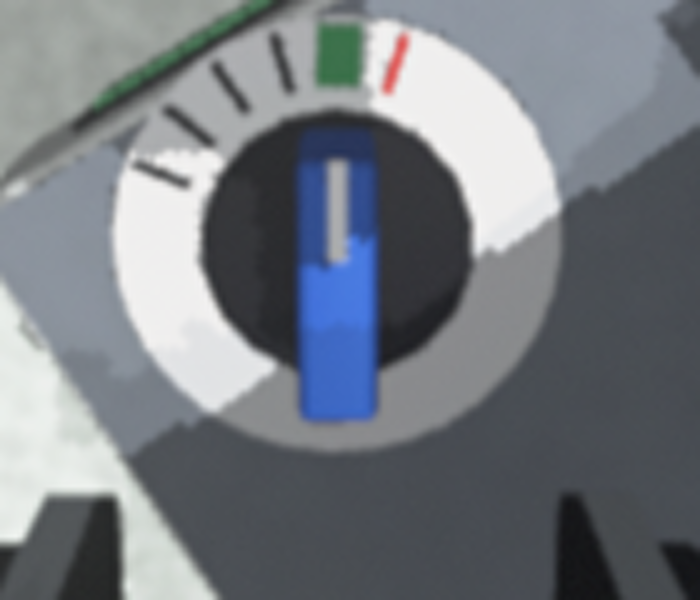

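View pics/s23c.png

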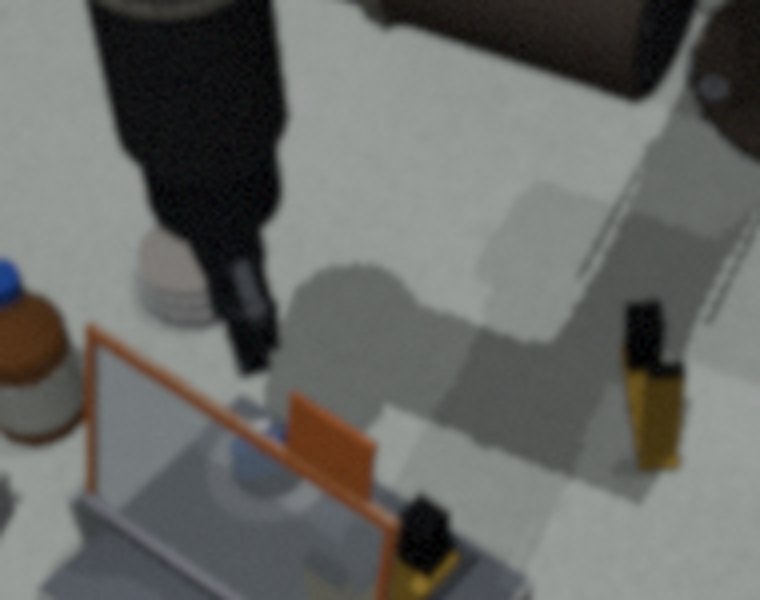

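```bash
python3 -m inch '{"dr":[[0,0,0],[0,0,0],[0,0,0],[0,0,0]],"translation":[[-0.01,-0.01,-0.01],[-0.01,-0.015,-0.02],[0,-0.01,-0.015],[0,0,0]],"gripper":[0.5,0.5,0.5,0.5]}'
python3 - <<'E'
from h import *
snap('top','t24.png'); print(r.state()['force'],r.state()['time']); print(ticket.finish_job())
E
```

```text
time: 24.0
ee_pos: [0.5347, -0.1388, 0.2101]
ee_rot: [[0.001, 0.614, 0.789], [-0.002, 0.789, -0.614], [-1.0, -0.001, 0.002]]
force: [0.2, 0.4, 0.3]
width: 0.0426
[-0.6513684  -0.46420032 -0.88289535] 24.05
the job is handed in; nothing more can be done
None
```

View pics/t24.png

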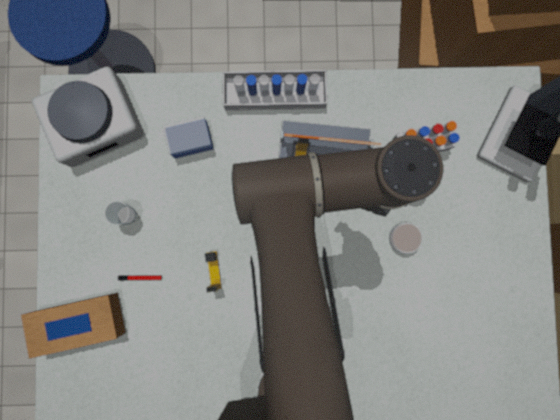

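The job is done and handed in at about 24 s. I lifted the cover by its orange tab with the bracket farthest from the base. The bracket now stands fully down in the tray and holds the cover up on its own. After letting go of it, I turned the knob clockwise onto the green mark.

**Bracket:** I found the tray's far stop by feel, at a peak force of about 14 N, then backed off 2 mm. The bracket went down to the deck without resistance. In the wrist picture the foot sits inside the pocket, with a gap visible at the sides and rear.

**Cover:** it was still up in the scene picture after the turn, and in the last top picture the panel still stands upright (seen edge-on).

**Knob:** the pointer lines up with the middle of the green mark. The knob did not start at 0. It measured about 0.19, so I turned it by about 1 rad rather than the full 1.2.

**Other things:** nothing I could see had been moved. In the last top picture the arm hides one spare bracket and part of the console, so I could not check those there.

**Disagreement:** the top and scene cameras put the console up to about 6 mm apart, so I aligned the bracket by the wrist camera and by touch instead.

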